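Clear the box off the raised board into the swing caddy

TASK

Swing the green caddy round on its stiff arm until it stands square under the open end of the raised board. Then draw the flat gift box, which lies tight against the end stop and is too wide to grip, along the board by light fingertip pressure on its lid (feel for the lid gently: it sits at a different height each time) and push it off the open end so that it drops into the caddy and stays inside. Do not pick the box up or squash it, leave the caddy square, and leave the candle and the other things where they stand.

Things in the scene. Friction and masses are not known exactly. Their poses are not given: they have to be found in the camera images.
- riser: Fixed raised wooden board, level top 120 mm above the worktop, 200 mm (its x) by 320 mm (its y). Origin on the worktop below its middle; own +y runs along the board to the open, rimless end (y = +160 mm), roughly to the robot's left. Other end: end stop, inner face at y = -148 mm. Back fence: inner face x = +88 mm. They rise 40 and 25 mm; front lip (inner face x = -90 mm) rises 11 mm.
- open_end (a point): Point on the edge of the board's open end, at board height, at riser x = +20 mm, the line that the set caddy is centred on
- caddy (a joint): Angle (rad) of the green caddy about its upright pivot post at riser (118, 150) mm. 0 = square under the board's open end; positive = swung away to the left and back (clockwise seen from above); goes on to -0.5. Stiff friction hinge, about 0.25 Nm: stays wherever it is left, no stop or detent at 0.
- caddy_floor (a point): Centre of the caddy's inner floor, 14 mm above the worktop. Open box 160 x 150 mm, 4 mm walls, rim 86 mm above the worktop: it passes freely under the board. Axes turn with the caddy and match the riser's at joint 0, when this point is at riser (20, 218) mm and the mouth reaches from 17 mm inside the board's edge to 133 mm beyond it.
- caddy_knob (a point): Grip point, 115 mm above the worktop, on the axis of the upright round black knob on the caddy's front bracket (at 83 mm): stem 24 mm across, head 28 mm across from about 115 to 128 mm high. It lies 188 mm in -x and 68 mm in +y (caddy axes) from the pivot, and may turn between the fingers.
- gift_box: Flat two-piece gift box lying on the board, one side 1 to 4 mm from the end stop: tan card base 84 x 84 x 22 mm under a yellow lid with a red cross band, 88 x 88 mm with a 16 mm skirt, so too wide to grip; about 200 g (varies). The lid is stuck fast on the base at a height that differs each time: the lid's top is 24 to 36 mm above the board. Origin under the base's centre, z up.
- gift_box_mid (a point): Point in the box base, on its axis, 14 mm above its underside (it does not show how high the lid sits). The box slides on the board with friction about 0.4 and holds better to the fingertips: a downward press of 8 to 20 N on the lid is ample to draw it along. A press of 80 N crushes it, and so may a hard bump: touch it at 15 to 20 mm/s
- candle: Bystander: small candle in a metal cup, 38 mm across, 18 mm high, standing on the front part of the board; origin under its centre
- tin: Bystander: squat green food tin, 76 mm across, 58 mm high; origin on the worktop under it
- salt_mill: Bystander: small shaker with a grey domed top, 44 mm across, 90 mm high; origin on the worktop under it
- tall_jar: Bystander: glass jar with a silver lid, 68 mm across, 138 mm high; origin on the worktop under it
- black_mug: Bystander: black mug behind the raised board, 88 mm across, 106 mm high, handle to one side; origin on the worktop under it

How it is judged:
By the outcome, as a careful person would: the job done as asked, in the order asked, and still so for the second after the job is handed in, with the robot touching nothing.
It also fails if it takes over 64 s, if anything falls off the work surface, if the arm or the gripper's body presses on something with over 40 N, if the wrist force passes 120 N, or if a joint passes its speed limit or range.

ROBOT

A 6-joint arm with a two-finger parallel gripper is mounted at the origin on a cart in front of the work surface, level with it; the furniture and walls round the work are solid. World frame = base frame: x ahead of the robot, y to its left, z up, the work surface at z = 0. Lengths are in m, angles in rad, forces in N, time in s.
With the tool pointing down it reaches from about 0.3 to 0.775 m from the base axis. Payload 14.6 kg.
Tool frame: the origin (TCP) lies on the centre line of the jaws, within the pads' length; the fingertips stand ctrl.tcp_to_tips ahead of it and the grasp point (between the pads) lies 2 mm behind it (ctrl.tcp_to_tips is the distance from the TCP to the fingertips, in m); z points along the fingers, y is the line along which they close (so a half turn about z gives the same grasp; the last joint's range is limited). The gripper opens to 94 mm and grips with 3 to 60 N. Pads are 16 mm wide; open, the fingers measure 119 mm over their backs; the gripper's body (75 mm by 177 mm) begins 78 mm behind the grasp point.
Start: joints at [-1.224, 0.3, 1.521, -0, 1.321, -0.067], TCP at [0.221, -0.504, 0.222] pointing down, gripper open.
Joint ranges: [-3.03, 3.03], [-0.79, 2.21], [0.23, 2.52], [-1.04, 4.18], [0, 3.07], [-2.55, 2.55]. Speed limits (rad/s): [2.22, 2.22, 2.57, 3.14, 3.14, 3.14].

INTERFACE

Orientations are given as [roll, pitch, yaw] about the fixed x, y, z axes, in that order (R = Rz(yaw) Ry(pitch) Rx(roll)).
In Python, from station import telemetry, viewer, hand_in, ctrl gives the robot as it stands.
- The arm moves only by the tool step_arm, never from a script. Its argument "plan" is a list of rows, each an object of numbers: "dx", "dy", "dz": the shift along the tool's x, y, z scaled (see below); "rx", "ry", "rz": the turn, a rotation vector about the tool's x, y, z scaled (see below); "claw": the closure, from 0 (fully open) to 1 (shut). In form: [{"dx": .., "dy": .., "dz": .., "rx": .., "ry": .., "rz": .., "claw": ..}, ...]. A call has 1 to 10 rows; each row shifts and turns the commanded pose from where the row before left it, along the tool's axes as they then stand; what a row does not reach is not made up. The controller multiplies each number of a shift by 0.1 m and each number of a turn by 90 degrees. A row lasts 1/10 s, in which the tool goes at most 50 mm and 8.59 degrees, less where a joint would pass 70% of its speed; a pose out of reach is approached as far as the arm can. A call with a number of a shift or a turn outside -1 to 1 is refused whole. A call with a gripper value outside its range is refused whole. The fingers move at their own pace and stop on an object; "grip_force" is the grip in N (left out, the last holds). Time passes only in rows, so rows that do not move let the fingers close. It gives the time, the measured TCP pose, the force, the opening and the grip force at its end, in the units of the state.
- telemetry.get_obs(): the state, without advancing time (a new reading comes with each control period).
- viewer.camera(name): name is "scene" or "top" or "wrist"; returns a dict with "img" (420x560x3 uint8, red, green, blue), "z_map" (420x560 float32, m along the optical axis (not along the pixel's ray), 0 where there is no reading), "fx", "fy", "cx", "cy" (pixels), "dist" ([k1, k2, p1, p2, k3] as OpenCV has them; the pictures are not rectified), "R" (3x3) and "t" (3): a world point X has camera coordinates R X + t; the wrist camera has in their place "tool_from_camera" (4x4, takes a point from camera to tool coordinates, whose origin is the TCP and whose axes are the flange's). Camera axes: x right, y down, z forward; pixel columns grow to the right and rows downward; lengths in m; the calibration is good to about 2 mm. A picture is of the moment at which its call begins: read the wrist's pose just before it.
- hand_in(): hands the job in; it is judged then, once.
Trained networks look in a picture, given as the dict that the camera call returned (one of the last four; its "shot" number tells which), for a name from the list of things; names that differ only in an ending like _2 or _b are one class to them, and where a whole thing is asked for, a point or a joint stands for the part that bears it (a point fixed in the world has none). Each returns a list of dicts, best first, with "score" (0 to 1); they miss things now and then, are a little off and sometimes report something else, mostly with a low value. They report only what shows in the picture. A call takes as long as a camera call.
- viewer.recognise(target, picture): "rect" ([left, top, right, bottom] in pixels, round what is visible of it).
The state is a dict: "time_s": time; "qpos": joint angles; "joint_vel": joint speeds; "tau": joint torques, N m; "ee_pos": TCP position; "eef_rot": TCP orientation; "force": force on the tool from outside, world axes, zero at the start; "moment": the same for the moment, N m; "grip_width": finger opening in m; "grip_force": force on a finger pad.
Only numpy, scipy, OpenCV 4.12 (cv2) and the standard library are available. Lean on these libraries where they do the work, as an engineer would, in place of code of your own. Each camera call takes 0.05 s, during which the arm holds its last target. There are 200 camera calls.

## Working session

There is one attempt and no reset: what is moved stays moved. The work goes in short steps, Python scripts to look and compute and a tool call to move; the robot and the scene stay as the last step left them, time stands still between calls to the robot, and variables do not carry over. Pictures are saved under pics/ and viewed, at most 10 in all, crops included, and the job is handed in when it is done.

Besides the shell and the picture viewer there is one more tool, called by a JSON object that holds its "api" and its "payload", one argument or row to a line. step_arm: Moves the arm, as the interface text tells. Shifts and turns lie within -1 to 1; 1 stands for 0.1 m of shift or 90 degrees of turn. Its arguments: {"type":"object","properties":{"plan":{"type":"array"},"grip_force":{"type":"number"}},"required":["plan"]}

```bash
mkdir -p pics; ls; cat > h.py <<'E'
import numpy as np, cv2
from station import telemetry, viewer, hand_in, ctrl
def shot(n,save=None):
    p=viewer.camera(n)
    if save: cv2.imwrite('pics/'+save,cv2.cvtColor(p['img'],cv2.COLOR_RGB2BGR))
    return p
def K(p): return np.array([[p['fx'],0,p['cx']],[0,p['fy'],p['cy']],[0,0,1.]])
def cloud(p):
    h,w=p['z_map'].shape
    u,v=np.meshgrid(np.arange(w),np.arange(h))
    q=cv2.undistortPoints(np.stack([u,v],-1).reshape(-1,1,2).astype(np.float64),K(p),np.array(p['dist'])).reshape(h,w,2)
    z=p['z_map']
    C=np.dstack([q[...,0]*z,q[...,1]*z,z])
    if 'R' in p: W=(C-np.array(p['t']))@np.array(p['R'])
    else: W=C
    W[z==0]=np.nan
    return W
E
python3 - <<'E'
from h import *
o=telemetry.get_obs();print(o, ctrl.tcp_to_tips)
for n in('top','scene'):
    p=shot(n,n+'1.png');W=cloud(p)
    print(n,-np.array(p['R']).T@p['t'])
    for t in('riser','caddy','caddy_knob','gift_box','candle','tin','salt_mill','tall_jar','black_mug'):
        for r in viewer.recognise(t,p)[:2]:
            a=np.array(r['rect']).astype(int); c=(a[:2]+a[2:])//2
            print(t,r['score'],a,W[c[1],c[0]].round(3))
E
```

```text
pics
{'time_s': 0.0, 'qpos': array([-1.22359705e+00,  3.00471060e-01,  1.52159688e+00, -1.19929206e-05,
        1.32069174e+00, -6.66333683e-02]), 'joint_vel': array([ 0.00033043, -0.00034164, -0.00163279, -0.00390873,  0.0001309 ,
       -0.00108237]), 'tau': array([ 9.95276991e-05, -5.31810737e+01, -3.52738774e+01,  7.08598411e-02,
        2.44068395e-02, -1.11511808e-04]), 'ee_pos': array([ 0.22106   , -0.50334854,  0.22187966]), 'eef_rot': array([-3.14042744e+00, -6.61150037e-05,  4.13835582e-01]), 'force': array([-0.04071322, -0.1657416 ,  0.45002678]), 'moment': array([ 0.02551775, -0.01054167,  0.01014846]), 'grip_force': 0.0, 'grip_width': 0.09370119957659111} 0.017
top [0.35214441 0.05267714 1.45554921]
riser 0.96 [205 202 401 301] [ 0.471 -0.027  0.12 ]
caddy 0.68 [204 200 280 274] [0.519 0.15  0.011]
caddy_knob 0.69 [205 201 275 275] [0.515 0.155 0.013]
gift_box 0.86 [353 222 395 254] [ 0.508 -0.219  0.148]
candle 0.66 [315 274 328 286] [ 0.392 -0.077  0.128]
tin 0.93 [128 256 154 282] [0.415 0.434 0.054]
salt_mill 0.59 [414 200 432 215] [ 0.61  -0.378  0.078]
tall_jar 0.89 [115 186 152 220] [0.592 0.447 0.133]
black_mug 0.88 [316 152 354 187] [ 0.737 -0.13   0.005]
black_mug 0.67 [356 219 393 254] [ 0.513 -0.218  0.15 ]
scene [-0.20552099 -0.82137364  1.33552793]
riser 0.78 [231 188 360 309] [ 0.461 -0.105  0.125]
caddy 0.73 [235 190 281 216] [0.559 0.207 0.018]
caddy_knob 0.84 [226 188 281 221] [0.542 0.215 0.018]
caddy_knob 0.49 [230 185 361 313] [ 0.461 -0.105  0.12 ]
gift_box 0.6 [311 241 351 272] [ 0.51  -0.213  0.148]
tin 0.4 [312 240 350 272] [ 0.51  -0.213  0.148]
salt_mill 0.7 [386 279 399 306] [ 0.604 -0.39   0.063]
tall_jar 0.42 [230 189 279 222] [0.543 0.211 0.015]
```

```bash
python3 - <<'E'
import cv2
a=cv2.imread('pics/top1.png')[140:310,90:450]
cv2.imwrite('pics/top1c.png',cv2.resize(a,None,fx=2.2,fy=2.2,interpolation=cv2.INTER_CUBIC))
E
```

```text
(no output)
```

View pics/top1c.png

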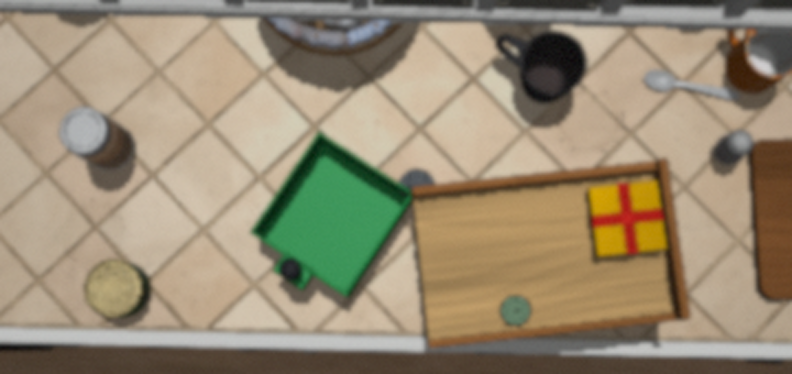

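```bash
cat > m.py <<'E'
from h import *
from scipy.optimize import least_squares
def riser(W):
    m=(W[...,2]>.112)&(W[...,2]<.17)&(W[...,1]>-.33)&(W[...,1]<.12)&(W[...,0]>.3)&(W[...,0]<.64)
    m=cv2.morphologyEx(m.astype(np.uint8),cv2.MORPH_OPEN,np.ones((3,3)))
    n,l,s,c=cv2.connectedComponentsWithStats(m); m=l==1+np.argmax(s[1:,4])
    P=W[m][:,:2]; r=cv2.minAreaRect(P.astype(np.float32)); return r,P,W[m]
E
python3 - <<'E'
from m import *
p=shot('top');W=cloud(p);hsv=cv2.cvtColor(p['img'],cv2.COLOR_RGB2HSV)
r,P,Q=riser(W);print(r)
box=cv2.boxPoints(r);print(box.round(4))
# lines: robust edges at percentile; orientation
e=max([(box[i]-box[i-1]) for i in range(4)],key=np.linalg.norm); e=e/np.linalg.norm(e); e*=np.sign(e[1])
yv=e; xv=np.array([e[1],-e[0]]); c=np.array(r[0])
L=(P-c)@np.c_[xv,yv]; print('ext',np.percentile(L,[0,.5,99.5,100],axis=0))
th=np.arctan2(-yv[0],yv[1]);print('yaw',th)
print('board z',np.median(Q[np.abs(L).max(1)<.05,2]))
# box
y=(hsv[...,0]>18)&(hsv[...,0]<34)&(hsv[...,1]>180)&(hsv[...,2]>120)|((hsv[...,0]<8)|(hsv[...,0]>172))&(hsv[...,1]>180)
y&=(W[...,2]>.135)&(W[...,2]<.165)&(W[...,1]>-.29)&(W[...,1]<-.1)
B=W[y];rb=cv2.minAreaRect(B[:,:2].astype(np.float32));print('box',rb,np.percentile(B[:,2],[10,50,90]),'riser frame',(np.array(rb[0])-c)@np.c_[xv,yv])
# knob
for lo,hi,n in((.1,.14,'knob'),(.075,.095,'rim')):
    k=(W[...,2]>lo)&(W[...,2]<hi)&(W[...,1]>.07)&(W[...,1]<.33)&(W[...,0]>.3)&(W[...,0]<.65)
    G=W[k]; print(n,len(G),G.mean(0),cv2.minAreaRect(G[:,:2].astype(np.float32)))
piv=c+.118*xv+.150*yv;print('pivot',piv)
E
```

```text
((0.46305277943611145, -0.12562941014766693), (0.20074273645877838, 0.32147538661956787), 7.370633125305176)
[[ 0.3429  0.0209]
 [ 0.3841 -0.2979]
 [ 0.5832 -0.2722]
 [ 0.542   0.0467]]
ext [[-0.10037137 -0.16073772]
 [-0.09943972 -0.15643131]
 [ 0.09846032  0.15902224]
 [ 0.10037137  0.1607377 ]]
yaw 0.1286419
board z 0.11888016839879752
box ((0.5062252879142761, -0.22164864838123322), (0.08684757351875305, 0.08944766968488693), 7.628565311431885) [0.14599251 0.14959382 0.15305522] riser frame [ 0.03049772 -0.10076432]
knob 81 [0.43632335 0.19571857 0.12488275] ((0.43713000416755676, 0.1960284411907196), (0.02486935257911682, 0.025193672627210617), 3.546555757522583)
rim 372 [0.49963914 0.16874554 0.08335457] ((0.5026563405990601, 0.15534129738807678), (0.15025725960731506, 0.18507450819015503), 57.95261001586914)
pivot [0.56083464 0.03826906]
```

{"api": "step_arm", "payload": {
  "plan": [
    {"rz":-0.095,"claw":0.4},
    {"rz":-0.095,"claw":0.4},
    {"rz":-0.095,"claw":0.4},
    {"rz":-0.095,"claw":0.4},
    {"rz":-0.095,"claw":0.4},
    {"rz":-0.095,"claw":0.4},
    {"rz":-0.095,"claw":0.4},
    {"rz":-0.095,"claw":0.4},
    {"rz":-0.095,"claw":0.4},
    {"rz":-0.095,"claw":0.4}
  ],
  "grip_force": 8
}}

```text
$.plan[0]: bad value
```

{"api": "step_arm", "payload": {
  "plan": [
    {"rz":-0.095,"claw":0.4},
    {"rz":-0.095,"claw":0.4},
    {"rz":-0.02,"dx":0.13,"dy":0.18,"claw":0.4},
    {"dx":0.25,"dy":0.36,"claw":0.4},
    {"dx":0.25,"dy":0.36,"claw":0.4},
    {"dx":0.25,"dy":0.36,"claw":0.4},
    {"dx":0.25,"dy":0.36,"claw":0.4},
    {"dx":0.25,"dy":0.36,"claw":0.4},
    {"dx":0.25,"dy":0.36,"claw":0.4},
    {"dx":0.25,"dy":0.36,"claw":0.4}
  ]
}}

```text
$.plan[0]: bad value
```

{"api": "step_arm", "payload": {
  "plan": [
    {"dx":0.25,"dy":0.36,"claw":0.4},
    {"dx":0.25,"dy":0.36,"claw":0.4},
    {"dx":0.25,"dy":0.36,"claw":0.4},
    {"dx":0.25,"dy":0.36,"claw":0.4},
    {"dx":0.25,"dy":0.36,"claw":0.4},
    {"dx":0.25,"dy":0.36,"claw":0.4},
    {"dx":0.25,"dy":0.36,"claw":0.4},
    {"dx":0.2,"dy":0.3,"claw":0.4},
    {"dx":0.1,"dy":0.1,"claw":0.4},
    {"claw":0.4}
  ]
}}

```text
$.plan[0]: bad value
```

```bash
cat >> h.py <<'E'
from scipy.spatial.transform import Rotation as Ro
def wcloud(save=None):
    o=telemetry.get_obs();p=shot('wrist',save);W=cloud(p)
    T=np.array(p['tool_from_camera']);W=W@T[:3,:3].T+T[:3,3]
    R=Ro.from_euler('xyz',o['eef_rot']).as_matrix()
    return p,W@R.T+o['ee_pos'],o,R
E
python3 - <<'E'
from h import *
p,W,o,R=wcloud('w1.png');print(o['ee_pos'],o['eef_rot'],o['grip_width'],o['force'],o['time_s'])
print(np.array(p['tool_from_camera']).round(3))
hsv=cv2.cvtColor(p['img'],cv2.COLOR_RGB2HSV)
k=(W[...,2]>.105)&(W[...,2]<.14)&(hsv[...,2]<90)&(np.hypot(W[...,0]-.437,W[...,1]-.196)<.05)
G=W[k];print(len(G),G.mean(0) if len(G) else 0,cv2.minAreaRect(G[:,:2].astype(np.float32)), np.percentile(G[:,2],[5,50,95]))
E
```

```text
[ 0.22113848 -0.50357778  0.22245405] [3.14158993e+00 1.64792244e-05 4.13783468e-01] 0.09387539078182905 [-0.29134611 -0.41475566  0.66956413] 1.05
[[-0.    -0.965 -0.261  0.075]
 [ 1.     0.    -0.     0.001]
 [ 0.    -0.261  0.965 -0.162]
 [ 0.     0.     0.     1.   ]]Traceback (most recent call last):
  File "<stdin>", line 6, in <module>
    return _quantile_unchecked(
        a, q, axis, out, overwrite_input, method, keepdims, weights)
    return _ureduce(a,
                    func=_quantile_ureduce_func,
    ...<5 lines>...
                    overwrite_input=overwrite_input,
                    method=method)
    r = func(a, **kwargs)
    result = _quantile(arr,
                       quantiles=q,
    ...<2 lines>...
                       out=out,
                       weights=wgt)
    slices_having_nans = np.isnan(arr[-1, ...])
                                  ~~~^^^^^^^^^
IndexError: index -1 is out of bounds for axis 0 with size 0
```

View pics/w1.png

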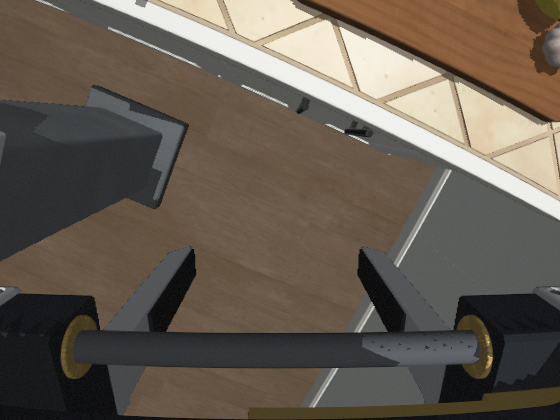

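The wrist picture shows the start pose (fingers at the bottom, worktop edge crossing the top); nothing has moved. The rows probably need every field.

{"api": "step_arm", "payload": {
  "plan": [
    {"dx":0,"dy":0,"dz":0,"rx":0,"ry":0,"rz":-0.095,"claw":0.4},
    {"dx":0,"dy":0,"dz":0,"rx":0,"ry":0,"rz":-0.095,"claw":0.4},
    {"dx":0,"dy":0,"dz":0,"rx":0,"ry":0,"rz":-0.095,"claw":0.4},
    {"dx":0,"dy":0,"dz":0,"rx":0,"ry":0,"rz":-0.095,"claw":0.4},
    {"dx":0,"dy":0,"dz":0,"rx":0,"ry":0,"rz":-0.095,"claw":0.4},
    {"dx":0,"dy":0,"dz":0,"rx":0,"ry":0,"rz":-0.095,"claw":0.4},
    {"dx":0,"dy":0,"dz":0,"rx":0,"ry":0,"rz":-0.095,"claw":0.4},
    {"dx":0,"dy":0,"dz":0,"rx":0,"ry":0,"rz":-0.095,"claw":0.4},
    {"dx":0,"dy":0,"dz":0,"rx":0,"ry":0,"rz":-0.095,"claw":0.4},
    {"dx":0,"dy":0,"dz":0,"rx":0,"ry":0,"rz":-0.095,"claw":0.4}
  ],
  "grip_force": 8
}}

```text
time_s: 2.1
ee_pos: [0.2211, -0.5036, 0.2225]
eef_rot: [-3.142, 0.0, 1.912]
force: [-0.7, -0.9, 0.6]
grip_width: 0.0564
grip_force: 0.0
```

{"api": "step_arm", "payload": {
  "plan": [
    {"dx":0,"dy":0,"dz":0,"rx":0,"ry":0,"rz":-0.095,"claw":0.4},
    {"dx":0,"dy":0,"dz":0,"rx":0,"ry":0,"rz":-0.095,"claw":0.4},
    {"dx":0.13,"dy":0.18,"dz":0,"rx":0,"ry":0,"rz":-0.02,"claw":0.4},
    {"dx":0.25,"dy":0.36,"dz":0,"rx":0,"ry":0,"rz":0,"claw":0.4},
    {"dx":0.25,"dy":0.36,"dz":0,"rx":0,"ry":0,"rz":0,"claw":0.4},
    {"dx":0.25,"dy":0.36,"dz":0,"rx":0,"ry":0,"rz":0,"claw":0.4},
    {"dx":0.25,"dy":0.36,"dz":0,"rx":0,"ry":0,"rz":0,"claw":0.4},
    {"dx":0.25,"dy":0.36,"dz":0,"rx":0,"ry":0,"rz":0,"claw":0.4},
    {"dx":0.25,"dy":0.36,"dz":0,"rx":0,"ry":0,"rz":0,"claw":0.4},
    {"dx":0.25,"dy":0.36,"dz":0,"rx":0,"ry":0,"rz":0,"claw":0.4}
  ]
}}

```text
time_s: 3.1
ee_pos: [0.3183, -0.1876, 0.2227]
eef_rot: [3.141, 0.001, 2.235]
force: [0.8, -0.4, 0.4]
grip_width: 0.0567
grip_force: 0.0
```

{"api": "step_arm", "payload": {
  "plan": [
    {"dx":0.25,"dy":0.36,"dz":0,"rx":0,"ry":0,"rz":0,"claw":0.4},
    {"dx":0.25,"dy":0.36,"dz":0,"rx":0,"ry":0,"rz":0,"claw":0.4},
    {"dx":0.25,"dy":0.36,"dz":0,"rx":0,"ry":0,"rz":0,"claw":0.4},
    {"dx":0.25,"dy":0.36,"dz":0,"rx":0,"ry":0,"rz":0,"claw":0.4},
    {"dx":0.25,"dy":0.36,"dz":0,"rx":0,"ry":0,"rz":0,"claw":0.4},
    {"dx":0.25,"dy":0.36,"dz":0,"rx":0,"ry":0,"rz":0,"claw":0.4},
    {"dx":0.25,"dy":0.36,"dz":0,"rx":0,"ry":0,"rz":0,"claw":0.4},
    {"dx":0.2,"dy":0.3,"dz":0,"rx":0,"ry":0,"rz":0,"claw":0.4},
    {"dx":0.1,"dy":0.1,"dz":0,"rx":0,"ry":0,"rz":0,"claw":0.4},
    {"dx":0,"dy":0,"dz":0,"rx":0,"ry":0,"rz":0,"claw":0.4}
  ]
}}

```text
time_s: 4.1
ee_pos: [0.4213, 0.1533, 0.2222]
eef_rot: [-3.141, -0.0, 2.238]
force: [0.3, -0.1, 0.4]
grip_width: 0.0571
grip_force: 0.0
```

```bash
python3 - <<'E'
from h import *
p,W,o,R=wcloud('w2.png');print(o['ee_pos'],o['eef_rot'],o['grip_width'],o['force'],o['time_s'])
hsv=cv2.cvtColor(p['img'],cv2.COLOR_RGB2HSV)
k=(W[...,2]>.105)&(W[...,2]<.14)&(hsv[...,2]<90)&(np.hypot(W[...,0]-.437,W[...,1]-.196)<.04)
G=W[k];print(len(G))
if len(G): print(G.mean(0),cv2.minAreaRect(G[:,:2].astype(np.float32)), np.percentile(G[:,2],[5,50,95]))
E
```

```text
[0.42130799 0.15332604 0.22218263] [-3.14104339e+00 -2.51437793e-04  2.23821098e+00] 0.05707243939210812 [ 0.2608904  -0.13428282  0.43515571] 4.1
932
[0.4334285  0.19595776 0.12552904] ((0.4340818226337433, 0.1957530677318573), (0.026188015937805176, 0.026702234521508217), 27.017465591430664) [0.12307129 0.1258064  0.12768453]
```

View pics/w2.png

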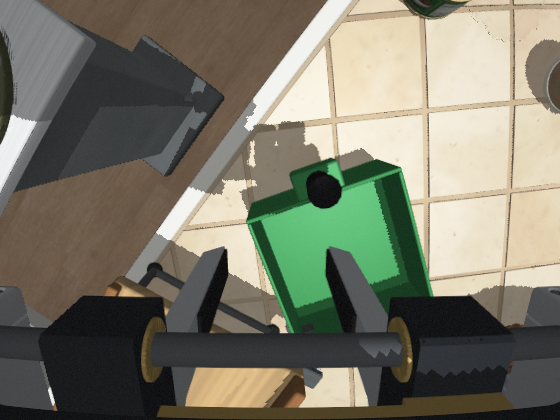

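{"api": "step_arm", "payload": {
  "plan": [
    {"dx":0.125,"dy":0.185,"dz":0,"rx":0,"ry":0,"rz":0,"claw":0.4},
    {"dx":0.125,"dy":0.185,"dz":0,"rx":0,"ry":0,"rz":0,"claw":0.4},
    {"dx":0,"dy":0,"dz":0.2,"rx":0,"ry":0,"rz":0,"claw":0.4},
    {"dx":0,"dy":0,"dz":0.25,"rx":0,"ry":0,"rz":0,"claw":0.4},
    {"dx":0,"dy":0,"dz":0.25,"rx":0,"ry":0,"rz":0,"claw":0.4},
    {"dx":0,"dy":0,"dz":0.2,"rx":0,"ry":0,"rz":0,"claw":0.4},
    {"dx":0,"dy":0,"dz":0.19,"rx":0,"ry":0,"rz":0,"claw":0.4},
    {"dx":0,"dy":0,"dz":0,"rx":0,"ry":0,"rz":0,"claw":0.8},
    {"dx":0,"dy":0,"dz":0,"rx":0,"ry":0,"rz":0,"claw":0.8},
    {"dx":0,"dy":0,"dz":0,"rx":0,"ry":0,"rz":0,"claw":0.8}
  ],
  "grip_force": 8
}}

```text
time_s: 5.15
ee_pos: [0.4357, 0.1944, 0.1147]
eef_rot: [3.14, 0.001, 2.235]
force: [0.4, 0.5, 0.8]
grip_width: 0.0355
grip_force: 0.0
```

{"api": "step_arm", "payload": {
  "plan": [
    {"dx":0,"dy":0,"dz":0.01,"rx":0,"ry":0,"rz":0,"claw":0.8},
    {"dx":0,"dy":0,"dz":0,"rx":0,"ry":0,"rz":0,"claw":0.8},
    {"dx":0,"dy":0,"dz":0,"rx":0,"ry":0,"rz":0,"claw":0.8}
  ]
}}

```text
time_s: 5.45
ee_pos: [0.4357, 0.1948, 0.1135]
eef_rot: [3.14, 0.001, 2.236]
force: [-0.5, -1.8, 5.1]
grip_width: 0.0276
grip_force: 8.0
```

```bash
cat > arc.py <<'E'
import numpy as np,sys
x,y,yaw,a1,n=map(float,sys.argv[1:6]);n=int(n)  # pose, swing angle, rows
piv=np.array([.5608,.0383])
r=np.array([x,y])-piv
p=np.array([x,y]);
for i in range(n):
    d=a1/n; c,s=np.cos(d),np.sin(d); r2=np.array([[c,-s],[s,c]])@r; dd=r2-r; r=r2
    X=np.array([np.cos(yaw),np.sin(yaw)]);Y=np.array([np.sin(yaw),-np.cos(yaw)])
    print('dx %.3f dy %.3f rz %.4f'%(dd@X*10,dd@Y*10,-d/(np.pi/2))); yaw+=d
print(piv+r,yaw)
E
python3 - <<'E'
from h import *
o=telemetry.get_obs();print(o['ee_pos'],o['eef_rot'])
piv=np.array([.5608,.0383]);v=o['ee_pos'][:2]-piv
print('r',np.hypot(*v),'joint',2.923-np.arctan2(v[1],v[0]))
E
python3 arc.py .4357 .1944 2.235 .687 15
```

```text
[0.43572458 0.19481276 0.1134532 ] [3.13989334e+00 8.85496838e-04 2.23603477e+00]
r 0.20034995680026985 joint 0.677988050824661
dx -0.003 dy -0.092 rz -0.0292
dx -0.003 dy -0.092 rz -0.0292
dx -0.003 dy -0.092 rz -0.0292
dx -0.003 dy -0.092 rz -0.0292
dx -0.003 dy -0.092 rz -0.0292
dx -0.003 dy -0.092 rz -0.0292
dx -0.003 dy -0.092 rz -0.0292
dx -0.003 dy -0.092 rz -0.0292
dx -0.003 dy -0.092 rz -0.0292
dx -0.003 dy -0.092 rz -0.0292
dx -0.003 dy -0.092 rz -0.0292
dx -0.003 dy -0.092 rz -0.0292
dx -0.003 dy -0.092 rz -0.0292
dx -0.003 dy -0.092 rz -0.0292
dx -0.003 dy -0.092 rz -0.0292
[0.36507683 0.07964806] 2.9219999999999975
```

{"api": "step_arm", "payload": {
  "plan": [
    {"dx":-0.002,"dy":-0.04,"dz":0,"rx":0,"ry":0,"rz":-0.013,"claw":0.8},
    {"dx":-0.002,"dy":-0.09,"dz":0,"rx":0,"ry":0,"rz":-0.0287,"claw":0.8},
    {"dx":-0.002,"dy":-0.09,"dz":0,"rx":0,"ry":0,"rz":-0.0287,"claw":0.8},
    {"dx":-0.002,"dy":-0.09,"dz":0,"rx":0,"ry":0,"rz":-0.0287,"claw":0.8},
    {"dx":-0.002,"dy":-0.09,"dz":0,"rx":0,"ry":0,"rz":-0.0287,"claw":0.8},
    {"dx":-0.002,"dy":-0.09,"dz":0,"rx":0,"ry":0,"rz":-0.0287,"claw":0.8},
    {"dx":-0.002,"dy":-0.09,"dz":0,"rx":0,"ry":0,"rz":-0.0287,"claw":0.8},
    {"dx":-0.002,"dy":-0.09,"dz":0,"rx":0,"ry":0,"rz":-0.0287,"claw":0.8},
    {"dx":-0.002,"dy":-0.09,"dz":0,"rx":0,"ry":0,"rz":-0.0287,"claw":0.8},
    {"dx":-0.002,"dy":-0.09,"dz":0,"rx":0,"ry":0,"rz":-0.0287,"claw":0.8}
  ]
}}

```text
time_s: 6.45
ee_pos: [0.3822, 0.1295, 0.1134]
eef_rot: [3.14, 0.003, 2.665]
force: [5.6, -1.8, 4.7]
grip_width: 0.0272
grip_force: 8.0
```

{"api": "step_arm", "payload": {
  "plan": [
    {"dx":-0.002,"dy":-0.09,"dz":0,"rx":0,"ry":0,"rz":-0.0287,"claw":0.8},
    {"dx":-0.002,"dy":-0.09,"dz":0,"rx":0,"ry":0,"rz":-0.0287,"claw":0.8},
    {"dx":-0.002,"dy":-0.09,"dz":0,"rx":0,"ry":0,"rz":-0.0287,"claw":0.8},
    {"dx":-0.002,"dy":-0.09,"dz":0,"rx":0,"ry":0,"rz":-0.0287,"claw":0.8},
    {"dx":-0.002,"dy":-0.09,"dz":0,"rx":0,"ry":0,"rz":-0.0287,"claw":0.8},
    {"dx":-0.001,"dy":-0.05,"dz":0,"rx":0,"ry":0,"rz":-0.017,"claw":0.8},
    {"dx":0,"dy":0,"dz":0,"rx":0,"ry":0,"rz":0,"claw":0.8},
    {"dx":0,"dy":0,"dz":0,"rx":0,"ry":0,"rz":0,"claw":0.8}
  ]
}}

```text
time_s: 7.25
ee_pos: [0.3653, 0.0827, 0.1135]
eef_rot: [3.141, 0.004, 2.915]
force: [5.2, -1.9, 4.2]
grip_width: 0.027
grip_force: 8.0
```

```bash
python3 - <<'E'
from m import *
o=telemetry.get_obs();piv=np.array([.5608,.0383]);v=o['ee_pos'][:2]-piv
print(o['ee_pos'],o['force'],'r',np.hypot(*v),'joint',2.923-np.arctan2(v[1],v[0]))
p=shot('top','top2.png');W=cloud(p);hsv=cv2.cvtColor(p['img'],cv2.COLOR_RGB2HSV)
g=(hsv[...,0]>55)&(hsv[...,0]<85)&(hsv[...,1]>120)&(W[...,1]>.0)&(W[...,1]<.25)&(W[...,0]>.3)&(W[...,0]<.66)
fl=g&(W[...,2]<.03);rim=g&(W[...,2]>.076)&(W[...,2]<.095)
for m in(fl,rim): print(m.sum(),cv2.minAreaRect(W[m][:,:2].astype(np.float32)),W[m][:,:2].mean(0))
a=cv2.imread('pics/top2.png')[140:310,150:450]
cv2.imwrite('pics/top2c.png',cv2.resize(a,None,fx=2.6,fy=2.6,interpolation=cv2.INTER_CUBIC))
E
```

```text
[0.36528017 0.08266196 0.11345869] [ 5.19768766 -1.86062977  4.21293325] r 0.20048936730120195 joint 0.004522276427797234
1609 ((0.4735763669013977, 0.1045905202627182), (0.1133619025349617, 0.12702995538711548), 7.545242786407471) [0.47496726 0.10460868]
10 ((0.499076247215271, 0.12268329411745071), (0.04486578330397606, 0.15629805624485016), 44.95922088623047) [0.49373601 0.1102508 ]
```

View pics/top2c.png

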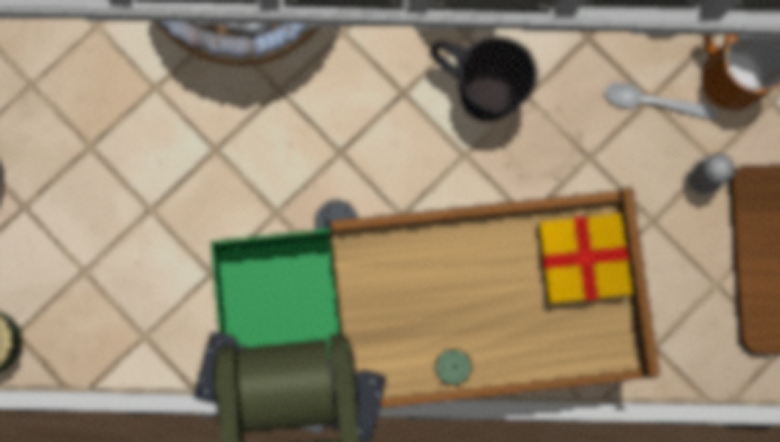

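The caddy now stands square beside the board (crop about 215–340, 235–350), the box is untouched at (588,258), and the candle is at (453,367). I'll release the knob and rise.

{"api": "step_arm", "payload": {
  "plan": [
    {"dx":0,"dy":-0.008,"dz":0,"rx":0,"ry":0,"rz":0,"claw":0.8},
    {"dx":0,"dy":0,"dz":0,"rx":0,"ry":0,"rz":0,"claw":0.4},
    {"dx":0,"dy":0,"dz":0,"rx":0,"ry":0,"rz":0,"claw":0.4},
    {"dx":0,"dy":0,"dz":0,"rx":0,"ry":0,"rz":0,"claw":0.4},
    {"dx":0,"dy":0,"dz":-0.2,"rx":0,"ry":0,"rz":0,"claw":0.4},
    {"dx":0,"dy":0,"dz":-0.4,"rx":0,"ry":0,"rz":0,"claw":0.4},
    {"dx":0,"dy":0,"dz":-0.4,"rx":0,"ry":0,"rz":0,"claw":0.4},
    {"dx":0,"dy":0,"dz":-0.1,"rx":0,"ry":0,"rz":0.09,"claw":0.4},
    {"dx":0,"dy":0,"dz":0,"rx":0,"ry":0,"rz":0.09,"claw":0.4},
    {"dx":0,"dy":0,"dz":0,"rx":0,"ry":0,"rz":0.09,"claw":0.4}
  ]
}}

```text
time_s: 8.3
ee_pos: [0.3638, 0.0822, 0.2227]
eef_rot: [3.141, 0.0, 2.485]
force: [-0.1, -0.2, -1.1]
grip_width: 0.0563
grip_force: 0.0
```

{"api": "step_arm", "payload": {
  "plan": [
    {"dx":0,"dy":0,"dz":0,"rx":0,"ry":0,"rz":0.09,"claw":0.6},
    {"dx":0,"dy":0,"dz":0,"rx":0,"ry":0,"rz":0.09,"claw":0.6},
    {"dx":0,"dy":0,"dz":0,"rx":0,"ry":0,"rz":0.09,"claw":0.6},
    {"dx":0,"dy":0,"dz":0,"rx":0,"ry":0,"rz":0.09,"claw":0.6},
    {"dx":0,"dy":0,"dz":0,"rx":0,"ry":0,"rz":0.09,"claw":0.6},
    {"dx":-0.2,"dy":0.05,"dz":0,"rx":0,"ry":0,"rz":0.054,"claw":0.6},
    {"dx":-0.4,"dy":0.13,"dz":0,"rx":0,"ry":0,"rz":0,"claw":0.6},
    {"dx":-0.4,"dy":0.13,"dz":0,"rx":0,"ry":0,"rz":0,"claw":0.6},
    {"dx":-0.4,"dy":0.13,"dz":0,"rx":0,"ry":0,"rz":0,"claw":0.6},
    {"dx":-0.2,"dy":0.06,"dz":0,"rx":0,"ry":0,"rz":0,"claw":0.6}
  ]
}}

```text
time_s: 9.3
ee_pos: [0.436, -0.0719, 0.2221]
eef_rot: [-3.141, -0.0, 1.697]
force: [-1.2, -0.2, 0.8]
grip_width: 0.0375
grip_force: 0.0
```

```bash
python3 - <<'E'
from m import *
o=telemetry.get_obs();print(o['ee_pos'],o['eef_rot'],o['force'],o['grip_width'],o['time_s'])
p=shot('top');W=cloud(p);hsv=cv2.cvtColor(p['img'],cv2.COLOR_RGB2HSV)
th=.1286;Rr=np.array([[np.cos(th),-np.sin(th)],[np.sin(th),np.cos(th)]]);c=np.array([.4631,-.1256])
k=(W[...,2]>.118)&(W[...,2]<.135)&(hsv[...,2]<70)&(W[...,1]>.05)&(W[...,1]<.13)&(W[...,0]>.33)&(W[...,0]<.4)
G=W[k];print('knob',len(G),(cv2.minAreaRect(G[:,:2].astype(np.float32))[0]-c)@Rr)
g=(hsv[...,0]>55)&(hsv[...,0]<85)&(hsv[...,1]>120)&(W[...,1]>.0)&(W[...,1]<.25)&(W[...,0]>.3)&(W[...,0]<.66)&(W[...,2]<.1)
r=cv2.minAreaRect(W[g&(W[...,2]<.025)][:,:2].astype(np.float32));print(r)
p,W,o,R=wcloud('w3.png')
for r in viewer.recognise('gift_box',p)[:2]: print(r)
E
```

```text
[ 0.43599171 -0.07189719  0.22210603] [-3.14088586e+00 -5.31411005e-06  1.69692853e+00] [-1.17848678 -0.17358986  0.7510981 ] 0.03748087213311972 9.3
knob 63 [-0.0720608   0.21839522]
((0.4519352316856384, 0.10168766230344772), (0.15725645422935486, 0.1268148124217987), 7.558366775512695)
{'rect': [284.4, 365.8, 338.8, 406.8], 'score': 0.97}
```

View pics/w3.png

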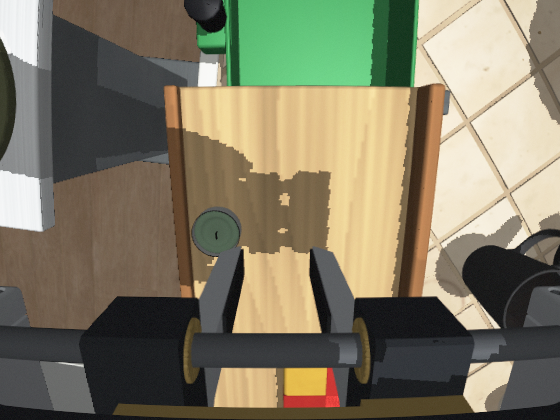

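The board's green caddy is square at the top of the view (edges parallel to the board's, the open end at row 88). The candle is at (216,232), and the box is just behind the fingers at (310,385).

{"api": "step_arm", "payload": {
  "plan": [
    {"dx":-0.35,"dy":0.11,"dz":0,"rx":0,"ry":0,"rz":0,"claw":0.6},
    {"dx":-0.4,"dy":0.13,"dz":0,"rx":0,"ry":0,"rz":0,"claw":0.6},
    {"dx":-0.4,"dy":0.13,"dz":0,"rx":0,"ry":0,"rz":0,"claw":0.6},
    {"dx":-0.3,"dy":0.1,"dz":0,"rx":0,"ry":0,"rz":0,"claw":0.6},
    {"dx":-0.12,"dy":0.03,"dz":0,"rx":0,"ry":0,"rz":0,"claw":0.6},
    {"dx":0,"dy":0,"dz":0.15,"rx":0,"ry":0,"rz":0,"claw":0.6},
    {"dx":0,"dy":0,"dz":0.15,"rx":0,"ry":0,"rz":0,"claw":0.6},
    {"dx":0,"dy":0,"dz":0.09,"rx":0,"ry":0,"rz":0,"claw":0.6},
    {"dx":0,"dy":0,"dz":0,"rx":0,"ry":0,"rz":0,"claw":0.6},
    {"dx":0,"dy":0,"dz":0,"rx":0,"ry":0,"rz":0,"claw":0.6}
  ]
}}

```text
time_s: 10.45
ee_pos: [0.5052, -0.2182, 0.1841]
eef_rot: [3.141, 0.0, 1.699]
force: [0.6, -0.4, 0.6]
grip_width: 0.0376
grip_force: 0.0
```

{"api": "step_arm", "payload": {
  "plan": [
    {"dx":0,"dy":0,"dz":0.018,"rx":0,"ry":0,"rz":0,"claw":0.6},
    {"dx":0,"dy":0,"dz":0.018,"rx":0,"ry":0,"rz":0,"claw":0.6},
    {"dx":0,"dy":0,"dz":0.018,"rx":0,"ry":0,"rz":0,"claw":0.6},
    {"dx":0,"dy":0,"dz":0.018,"rx":0,"ry":0,"rz":0,"claw":0.6},
    {"dx":0,"dy":0,"dz":0.018,"rx":0,"ry":0,"rz":0,"claw":0.6}
  ]
}}

```text
time_s: 10.95
ee_pos: [0.505, -0.2188, 0.1743]
eef_rot: [-3.142, -0.0, 1.698]
force: [-0.2, 0.7, -0.1]
grip_width: 0.0379
grip_force: 0.0
```

{"api": "step_arm", "payload": {
  "plan": [
    {"dx":0,"dy":0,"dz":0.018,"rx":0,"ry":0,"rz":0,"claw":0.6},
    {"dx":0,"dy":0,"dz":0.018,"rx":0,"ry":0,"rz":0,"claw":0.6}
  ]
}}

```text
time_s: 11.15
ee_pos: [0.505, -0.2188, 0.1707]
eef_rot: [-3.142, -0.0, 1.698]
force: [0.3, 0.2, 0.4]
grip_width: 0.0374
grip_force: 0.0
```

{"api": "step_arm", "payload": {
  "plan": [
    {"dx":0,"dy":0,"dz":0.016,"rx":0,"ry":0,"rz":0,"claw":0.6},
    {"dx":0,"dy":0,"dz":0,"rx":0,"ry":0,"rz":0,"claw":0.6}
  ]
}}

```text
time_s: 11.35
ee_pos: [0.505, -0.2188, 0.169]
eef_rot: [-3.141, -0.0, 1.698]
force: [-0.4, -0.3, -0.2]
grip_width: 0.0375
grip_force: 0.0
```

{"api": "step_arm", "payload": {
  "plan": [
    {"dx":0,"dy":0,"dz":0.016,"rx":0,"ry":0,"rz":0,"claw":0.6},
    {"dx":0,"dy":0,"dz":0,"rx":0,"ry":0,"rz":0,"claw":0.6}
  ]
}}

```text
time_s: 11.55
ee_pos: [0.5052, -0.2189, 0.1683]
eef_rot: [3.141, 0.001, 1.698]
force: [-2.7, 0.3, 5.8]
grip_width: 0.0376
grip_force: 2.7
```

{"api": "step_arm", "payload": {
  "plan": [
    {"dx":0,"dy":0,"dz":0.01,"rx":0,"ry":0,"rz":0,"claw":0.6},
    {"dx":0,"dy":0,"dz":0,"rx":0,"ry":0,"rz":0,"claw":0.6}
  ]
}}

```text
time_s: 11.75
ee_pos: [0.5053, -0.219, 0.1682]
eef_rot: [3.14, 0.001, 1.698]
force: [-4.6, 2.2, 13.8]
grip_width: 0.0375
grip_force: 7.1
```

{"api": "step_arm", "payload": {
  "plan": [
    {"dx":0.02,"dy":0,"dz":0,"rx":0,"ry":0,"rz":0,"claw":0.6},
    {"dx":0.04,"dy":0,"dz":0,"rx":0,"ry":0,"rz":0,"claw":0.6},
    {"dx":0.04,"dy":0,"dz":0,"rx":0,"ry":0,"rz":0,"claw":0.6},
    {"dx":0.05,"dy":0,"dz":0,"rx":0,"ry":0,"rz":0,"claw":0.6},
    {"dx":0.05,"dy":0,"dz":0,"rx":0,"ry":0,"rz":0,"claw":0.6}
  ]
}}

```text
time_s: 12.25
ee_pos: [0.5033, -0.1998, 0.1682]
eef_rot: [3.139, 0.003, 1.698]
force: [0.9, -5.1, 10.0]
grip_width: 0.0379
grip_force: 4.9
```

```bash
cat > box.py <<'E'
from m import *
o=telemetry.get_obs()
p=shot('top');W=cloud(p);hsv=cv2.cvtColor(p['img'],cv2.COLOR_RGB2HSV)
th=.1286;Rr=np.array([[np.cos(th),-np.sin(th)],[np.sin(th),np.cos(th)]]);c=np.array([.4631,-.1256])
y=(hsv[...,0]>18)&(hsv[...,0]<34)&(hsv[...,1]>180)&(hsv[...,2]>100)|((hsv[...,0]<8)|(hsv[...,0]>172))&(hsv[...,1]>180)
y&=(W[...,2]>.01)&(W[...,2]<.165)&(W[...,1]>-.29)&(W[...,1]<.22)&(W[...,0]>.37)&(W[...,0]<.58)
y=cv2.morphologyEx(y.astype(np.uint8),cv2.MORPH_OPEN,np.ones((2,2)))>0
B=W[y];L=(B[:,:2]-c)@Rr
print('tcp riser',(o['ee_pos'][:2]-c)@Rr,o['ee_pos'][2],o['force'],o['time_s'])
print('box ext x',np.percentile(L[:,0],[1,99]),'y',np.percentile(L[:,1],[1,99]),'z',np.percentile(B[:,2],[10,50,90]),len(B),cv2.minAreaRect(L.astype(np.float32)))
E
python3 box.py
```

```text
tcp riser [ 0.03033737 -0.07873863] 0.16822191431402206 [ 0.8552009  -5.08544487  9.97215066] 12.25
box ext x [0.00133711 0.06616127] y [-0.05364348  0.00623083] z [0.14617229 0.15047841 0.30920868] 55 ((0.027300383895635605, -0.027410466223955154), (0.023748669773340225, 0.08401927351951599), 53.433563232421875)
```

{"api": "step_arm", "payload": {
  "plan": [
    {"dx":0.06,"dy":-0.003,"dz":0.003,"rx":0,"ry":0,"rz":0,"claw":0.6},
    {"dx":0.06,"dy":-0.003,"dz":0,"rx":0,"ry":0,"rz":0,"claw":0.6},
    {"dx":0.06,"dy":-0.003,"dz":0,"rx":0,"ry":0,"rz":0,"claw":0.6},
    {"dx":0.06,"dy":-0.003,"dz":0,"rx":0,"ry":0,"rz":0,"claw":0.6},
    {"dx":0.06,"dy":-0.003,"dz":0,"rx":0,"ry":0,"rz":0,"claw":0.6},
    {"dx":0.06,"dy":-0.003,"dz":0,"rx":0,"ry":0,"rz":0,"claw":0.6}
  ]
}}

```text
time_s: 12.9
ee_pos: [0.4972, -0.1643, 0.1682]
eef_rot: [3.138, 0.003, 1.698]
force: [0.2, -4.9, 12.6]
grip_width: 0.0377
grip_force: 6.0
```

```bash
cat > wbox.py <<'E'
from m import *
import sys
p,W,o,R=wcloud(sys.argv[1]);hsv=cv2.cvtColor(p['img'],cv2.COLOR_RGB2HSV)
th=.1286;Rr=np.array([[np.cos(th),-np.sin(th)],[np.sin(th),np.cos(th)]]);c=np.array([.4631,-.1256])
y=(hsv[...,0]>18)&(hsv[...,0]<34)&(hsv[...,1]>180)&(hsv[...,2]>100)|((hsv[...,0]<8)|(hsv[...,0]>172))&(hsv[...,1]>180)
y&=(W[...,2]>.14)&(W[...,2]<.165)
y=cv2.morphologyEx(y.astype(np.uint8),cv2.MORPH_OPEN,np.ones((3,3)))>0
B=W[y];L=(B[:,:2]-c)@Rr
print('tcp riser',(o['ee_pos'][:2]-c)@Rr,o['ee_pos'][2],o['force'],o['time_s'])
if len(B): print('box x',np.percentile(L[:,0],[.5,99.5]),'y',np.percentile(L[:,1],[.5,99.5]),'z',np.median(B[:,2]),len(B),cv2.minAreaRect(L.astype(np.float32)))
E
python3 wbox.py w4.png
```

```text
tcp riser [ 0.02881488 -0.0427923 ] 0.168205363530757 [ 0.22967815 -4.85455669 12.59979059] 12.9
box x [-0.01451819  0.07101519] y [-0.09005916 -0.0028411 ] z 0.15125263706163736 5131 ((0.028277527540922165, -0.04669575393199921), (0.07162334769964218, 0.07236835360527039), 42.992515563964844)
```

{"api": "step_arm", "payload": {
  "plan": [
    {"dx":0.07,"dy":-0.003,"dz":0,"rx":0,"ry":0,"rz":0,"claw":0.6},
    {"dx":0.08,"dy":-0.003,"dz":0,"rx":0,"ry":0,"rz":0,"claw":0.6},
    {"dx":0.08,"dy":-0.003,"dz":0,"rx":0,"ry":0,"rz":0,"claw":0.6},
    {"dx":0.08,"dy":-0.003,"dz":0,"rx":0,"ry":0,"rz":0,"claw":0.6},
    {"dx":0.08,"dy":-0.003,"dz":0,"rx":0,"ry":0,"rz":0,"claw":0.6},
    {"dx":0.08,"dy":-0.003,"dz":0,"rx":0,"ry":0,"rz":0,"claw":0.6},
    {"dx":0.08,"dy":-0.003,"dz":0,"rx":0,"ry":0,"rz":0,"claw":0.6},
    {"dx":0.08,"dy":-0.003,"dz":0,"rx":0,"ry":0,"rz":0,"claw":0.6},
    {"dx":0.08,"dy":-0.003,"dz":0,"rx":0,"ry":0,"rz":0,"claw":0.6},
    {"dx":0.08,"dy":-0.003,"dz":0,"rx":0,"ry":0,"rz":0,"claw":0.6}
  ]
}}

```text
time_s: 13.95
ee_pos: [0.4843, -0.0862, 0.1682]
eef_rot: [3.138, 0.003, 1.698]
force: [1.3, -4.5, 12.8]
grip_width: 0.037
grip_force: 6.4
```

{"api": "step_arm", "payload": {
  "plan": [
    {"dx":0.08,"dy":-0.003,"dz":0,"rx":0,"ry":0,"rz":0,"claw":0.6},
    {"dx":0.08,"dy":-0.003,"dz":0,"rx":0,"ry":0,"rz":0,"claw":0.6},
    {"dx":0.08,"dy":-0.003,"dz":0,"rx":0,"ry":0,"rz":0,"claw":0.6},
    {"dx":0.08,"dy":-0.003,"dz":0,"rx":0,"ry":0,"rz":0,"claw":0.6},
    {"dx":0.08,"dy":-0.003,"dz":0,"rx":0,"ry":0,"rz":0,"claw":0.6},
    {"dx":0.08,"dy":-0.003,"dz":0,"rx":0,"ry":0,"rz":0,"claw":0.6},
    {"dx":0.08,"dy":-0.003,"dz":0,"rx":0,"ry":0,"rz":0,"claw":0.6},
    {"dx":0.06,"dy":0,"dz":0,"rx":0,"ry":0,"rz":0,"claw":0.6}
  ]
}}

```text
time_s: 14.75
ee_pos: [0.4743, -0.0247, 0.1682]
eef_rot: [3.137, 0.002, 1.698]
force: [1.1, -5.2, 13.9]
grip_width: 0.0375
grip_force: 6.8
```

```bash
python3 wbox.py w5.png
```

```text
tcp riser [0.02405365 0.09862568] 0.16816614197905735 [ 1.06304926 -5.18822395 13.92450997] 14.75
box x [-0.01928404  0.06611524] y [0.05145598 0.13805918] z 0.15127565869977647 5088 ((0.023171894252300262, 0.0941992700099945), (0.07269715517759323, 0.0711042657494545), 43.4916877746582)
```

{"api": "step_arm", "payload": {
  "plan": [
    {"dx":0.08,"dy":-0.003,"dz":0,"rx":0,"ry":0,"rz":0,"claw":0.6},
    {"dx":0.08,"dy":-0.003,"dz":0,"rx":0,"ry":0,"rz":0,"claw":0.6},
    {"dx":0.08,"dy":-0.003,"dz":0,"rx":0,"ry":0,"rz":0,"claw":0.6},
    {"dx":0.08,"dy":-0.003,"dz":0,"rx":0,"ry":0,"rz":0,"claw":0.6},
    {"dx":0.08,"dy":0,"dz":0,"rx":0,"ry":0,"rz":0,"claw":0.6},
    {"dx":0.03,"dy":0,"dz":0,"rx":0,"ry":0,"rz":0,"claw":0.6},
    {"dx":0,"dy":0,"dz":0,"rx":0,"ry":0,"rz":0,"claw":0.6}
  ]
}}

```text
time_s: 15.5
ee_pos: [0.4676, 0.0182, 0.1682]
eef_rot: [3.137, 0.001, 1.699]
force: [0.0, -1.1, 14.8]
grip_width: 0.0377
grip_force: 7.4
```

{"api": "step_arm", "payload": {
  "plan": [
    {"dx":0,"dy":0,"dz":-0.03,"rx":0,"ry":0,"rz":0,"claw":0.6},
    {"dx":0,"dy":0,"dz":-0.1,"rx":0,"ry":0,"rz":0,"claw":0.6},
    {"dx":0,"dy":0,"dz":-0.2,"rx":0,"ry":0,"rz":0,"claw":0.6},
    {"dx":-0.2,"dy":0,"dz":0,"rx":0,"ry":0,"rz":0,"claw":0.6},
    {"dx":-0.3,"dy":0,"dz":0,"rx":0,"ry":0,"rz":0,"claw":0.6},
    {"dx":-0.3,"dy":0,"dz":0,"rx":0,"ry":0,"rz":0,"claw":0.6},
    {"dx":0,"dy":0,"dz":0,"rx":0,"ry":0,"rz":0,"claw":0.6}
  ]
}}

```text
time_s: 16.2
ee_pos: [0.4768, -0.0635, 0.1998]
eef_rot: [3.142, 0.0, 1.696]
force: [0.2, 0.5, 0.3]
grip_width: 0.0378
grip_force: 0.0
```

```bash
python3 wbox.py w6.png
```

```text
tcp riser [0.02155941 0.0597967 ] 0.19975432990166542 [0.15316235 0.49931636 0.26128112] 16.2
box x [-0.02070699  0.06505929] y [0.0941044  0.17977645] z 0.15128936618653394 6364 ((0.02204727567732334, 0.13700029253959656), (0.07165880501270294, 0.07161426544189453), 42.37915802001953)
```

View pics/w6.png

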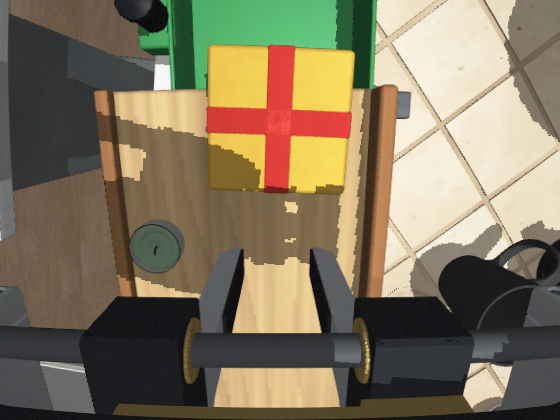

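The box overhangs the open end, straight (lid at cols 207–353, rows 45–190; edge at row ~90). The fingers are behind it and the candle at (157,247) is clear of their path.

{"api": "step_arm", "payload": {
  "plan": [
    {"dx":0,"dy":0,"dz":0.15,"rx":0,"ry":0,"rz":0,"claw":0.6},
    {"dx":0,"dy":0,"dz":0.2,"rx":0,"ry":0,"rz":0,"claw":0.6},
    {"dx":0,"dy":0,"dz":0.15,"rx":0,"ry":0,"rz":0,"claw":0.6},
    {"dx":0,"dy":0,"dz":0.04,"rx":0,"ry":0,"rz":0,"claw":0.6},
    {"dx":0.05,"dy":0,"dz":0,"rx":0,"ry":0,"rz":0,"claw":0.6},
    {"dx":0.07,"dy":0,"dz":0,"rx":0,"ry":0,"rz":0,"claw":0.6},
    {"dx":0.02,"dy":0,"dz":0,"rx":0,"ry":0,"rz":0,"claw":0.6},
    {"dx":0,"dy":0,"dz":0,"rx":0,"ry":0,"rz":0,"claw":0.6}
  ]
}}

```text
time_s: 17.05
ee_pos: [0.475, -0.0468, 0.146]
eef_rot: [3.141, 0.0, 1.699]
force: [0.2, -0.5, -0.7]
grip_width: 0.0375
grip_force: 0.0
```

{"api": "step_arm", "payload": {
  "plan": [
    {"dx":0.016,"dy":0,"dz":0,"rx":0,"ry":0,"rz":0,"claw":0.6},
    {"dx":0.016,"dy":0,"dz":0,"rx":0,"ry":0,"rz":0,"claw":0.6},
    {"dx":0.016,"dy":0,"dz":0,"rx":0,"ry":0,"rz":0,"claw":0.6},
    {"dx":0.016,"dy":0,"dz":0,"rx":0,"ry":0,"rz":0,"claw":0.6},
    {"dx":0.016,"dy":0,"dz":0,"rx":0,"ry":0,"rz":0,"claw":0.6},
    {"dx":0.016,"dy":0,"dz":0,"rx":0,"ry":0,"rz":0,"claw":0.6},
    {"dx":0.016,"dy":0,"dz":0,"rx":0,"ry":0,"rz":0,"claw":0.6},
    {"dx":0.016,"dy":0,"dz":0,"rx":0,"ry":0,"rz":0,"claw":0.6}
  ]
}}

```text
time_s: 17.85
ee_pos: [0.4732, -0.0345, 0.1454]
eef_rot: [-3.142, 0.0, 1.698]
force: [-0.2, -1.7, 0.5]
grip_width: 0.0374
grip_force: 0.5
```

{"api": "step_arm", "payload": {
  "plan": [
    {"dx":0.03,"dy":0,"dz":0,"rx":0,"ry":0,"rz":0,"claw":0.6},
    {"dx":0.06,"dy":0,"dz":0,"rx":0,"ry":0,"rz":0,"claw":0.6},
    {"dx":0.1,"dy":0,"dz":0,"rx":0,"ry":0,"rz":0,"claw":0.6},
    {"dx":0.13,"dy":0,"dz":0,"rx":0,"ry":0,"rz":0,"claw":0.6},
    {"dx":0.13,"dy":0,"dz":0,"rx":0,"ry":0,"rz":0,"claw":0.6},
    {"dx":0.13,"dy":0,"dz":0,"rx":0,"ry":0,"rz":0,"claw":0.6},
    {"dx":0.12,"dy":0,"dz":0,"rx":0,"ry":0,"rz":0,"claw":0.6},
    {"dx":0,"dy":0,"dz":0,"rx":0,"ry":0,"rz":0,"claw":0.6},
    {"dx":0,"dy":0,"dz":-0.2,"rx":0,"ry":0,"rz":0,"claw":0.6},
    {"dx":0,"dy":0,"dz":-0.4,"rx":0,"ry":0,"rz":0,"claw":0.6}
  ]
}}

```text
time_s: 18.85
ee_pos: [0.4632, 0.0349, 0.204]
eef_rot: [-3.137, -0.001, 1.699]
force: [1.2, -0.6, -0.1]
grip_width: 0.0373
grip_force: 0.0
```

{"api": "step_arm", "payload": {
  "plan": [
    {"dx":-0.4,"dy":0,"dz":-0.2,"rx":0,"ry":0,"rz":0,"claw":0.6},
    {"dx":-0.4,"dy":0,"dz":0,"rx":0,"ry":0,"rz":0,"claw":0.6},
    {"dx":-0.4,"dy":0,"dz":0,"rx":0,"ry":0,"rz":0,"claw":0.6},
    {"dx":-0.4,"dy":0,"dz":0,"rx":0,"ry":0,"rz":0,"claw":0.6},
    {"dx":0,"dy":0,"dz":0,"rx":0,"ry":0,"rz":0,"claw":0.6}
  ]
}}

```text
time_s: 19.35
ee_pos: [0.4847, -0.1275, 0.2251]
eef_rot: [-3.141, 0.0, 1.695]
force: [0.0, 0.1, 0.8]
grip_width: 0.0378
grip_force: 0.0
```

```bash
python3 - <<'E'
from m import *
p=shot('top','top3.png');W=cloud(p);hsv=cv2.cvtColor(p['img'],cv2.COLOR_RGB2HSV)
g=(hsv[...,0]>55)&(hsv[...,0]<85)&(hsv[...,1]>120)&(W[...,1]>.0)&(W[...,1]<.25)&(W[...,0]>.3)&(W[...,0]<.66)&(W[...,2]<.1)
print('caddy',cv2.minAreaRect(W[g][:,:2].astype(np.float32)))
th=.1286;Rr=np.array([[np.cos(th),-np.sin(th)],[np.sin(th),np.cos(th)]]);c=np.array([.4631,-.1256])
k=(W[...,2]>.118)&(W[...,2]<.135)&(hsv[...,2]<70)&(W[...,1]>.05)&(W[...,1]<.13)&(W[...,0]>.33)&(W[...,0]<.4)
print('knob',(cv2.minAreaRect(W[k][:,:2].astype(np.float32))[0]-c)@Rr)
b=(hsv[...,0]>18)&(hsv[...,0]<34)&(hsv[...,1]>180)&(hsv[...,2]>100)&(W[...,1]>.02)&(W[...,1]<.25)
print('box',b.sum(),np.percentile((W[b][:,:2]-c)@Rr,[2,98],axis=0),np.percentile(W[b][:,2],[2,50,98]))
for r in viewer.recognise('candle',p)[:1]: print(r)
a=cv2.imread('pics/top3.png')[140:310,150:450]
cv2.imwrite('pics/top3c.png',cv2.resize(a,None,fx=2.6,fy=2.6,interpolation=cv2.INTER_CUBIC))
E
```

```text
caddy ((0.44104260206222534, 0.10024631768465042), (0.18060486018657684, 0.12691174447536469), 7.276012897491455)
knob [-0.07211821  0.21842439]
box 325 [[-0.01880231  0.16372148]
 [ 0.06088651  0.21413307]] [0.03409504 0.08548945 0.1030804 ]
```

View pics/top3c.png

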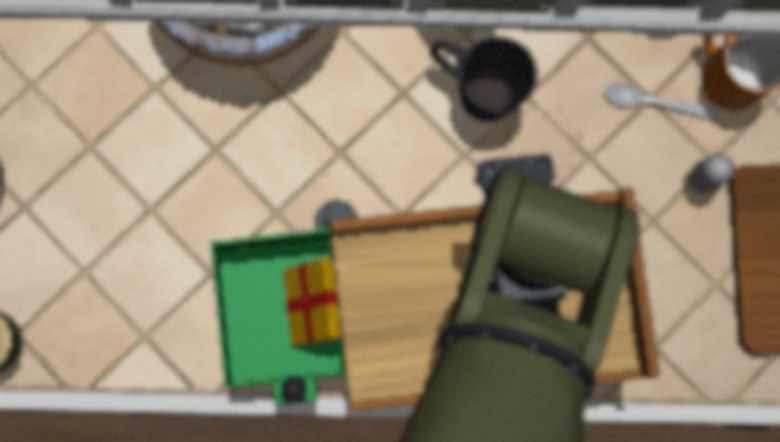

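The box is inside the caddy but leans on the wall under the board (crop 285–340, 258–345), with its top about 17 mm above the rim. I'll look closer and settle it flat.

{"api": "step_arm", "payload": {
  "plan": [
    {"dx":0.4,"dy":0,"dz":0,"rx":0,"ry":0,"rz":0,"claw":0.6},
    {"dx":0.4,"dy":0,"dz":0,"rx":0,"ry":0,"rz":0,"claw":0.6},
    {"dx":0.4,"dy":0,"dz":0,"rx":0,"ry":0,"rz":0,"claw":0.6},
    {"dx":0.4,"dy":0,"dz":0,"rx":0,"ry":0,"rz":0,"claw":0.6},
    {"dx":0.2,"dy":0,"dz":0,"rx":0,"ry":0,"rz":0,"claw":0.6},
    {"dx":0,"dy":0,"dz":0,"rx":0,"ry":0,"rz":0,"claw":0.6}
  ]
}}

```text
time_s: 20.05
ee_pos: [0.461, 0.0576, 0.2255]
eef_rot: [3.141, -0.0, 1.703]
force: [0.3, -0.8, 0.0]
grip_width: 0.0379
grip_force: 0.0
```

```bash
cat > lean.py <<'E'
from m import *
import sys
p,W,o,R=wcloud(sys.argv[1]);hsv=cv2.cvtColor(p['img'],cv2.COLOR_RGB2HSV)
th=.1286;Rr=np.array([[np.cos(th),-np.sin(th)],[np.sin(th),np.cos(th)]]);c=np.array([.4631,-.1256])
print('tcp',(o['ee_pos'][:2]-c)@Rr,o['ee_pos'][2],o['time_s'])
y=(hsv[...,0]>18)&(hsv[...,0]<34)&(hsv[...,1]>180)&(hsv[...,2]>80)|((hsv[...,0]<8)|(hsv[...,0]>172))&(hsv[...,1]>180)
y&=(W[...,2]>.005)&(W[...,2]<.118)
y=cv2.morphologyEx(y.astype(np.uint8),cv2.MORPH_OPEN,np.ones((3,3)))>0
B=W[y];L=(B[:,:2]-c)@Rr
print('x',np.percentile(L[:,0],[1,99]))
for a in np.arange(.13,.30,.01):
    s=(L[:,1]>=a)&(L[:,1]<a+.01)
    if s.sum()>15: print('y %.2f z %s n %d'%(a,np.percentile(B[s,2],[5,50,95]).round(3),s.sum()))
E
python3 lean.py w7.png
```

```text
tcp [0.02142986 0.18194271] 0.22553185609118453 20.05
x [-0.02177071  0.0612457 ]
y 0.16 z [0.096 0.099 0.102] n 127
y 0.17 z [0.092 0.099 0.103] n 232
y 0.18 z [0.075 0.083 0.09 ] n 222
y 0.19 z [0.061 0.067 0.073] n 898
y 0.20 z [0.044 0.051 0.059] n 174
y 0.21 z [0.032 0.037 0.043] n 123
```

View pics/w7.png

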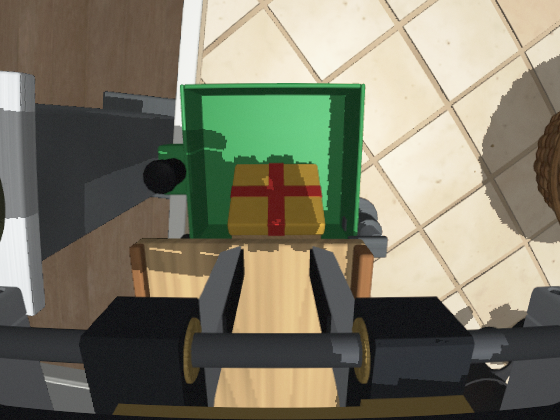

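The close-up shows the box steeply leaning against the near wall (lid at cols 228–325, rows 163–235), the caddy square around it. I'll press lightly on its raised edge so that its foot slides out and it lies flat.

{"api": "step_arm", "payload": {
  "plan": [
    {"dx":-0.1,"dy":0,"dz":0.2,"rx":0,"ry":0,"rz":0,"claw":0.6},
    {"dx":0,"dy":0,"dz":0.3,"rx":0,"ry":0,"rz":0,"claw":0.6},
    {"dx":0,"dy":0,"dz":0.25,"rx":0,"ry":0,"rz":0,"claw":0.6},
    {"dx":0,"dy":0,"dz":0.15,"rx":0,"ry":0,"rz":0,"claw":0.6},
    {"dx":0,"dy":0,"dz":0.03,"rx":0,"ry":0,"rz":0,"claw":0.6},
    {"dx":0,"dy":0,"dz":0.01,"rx":0,"ry":0,"rz":0,"claw":0.6},
    {"dx":0,"dy":0,"dz":0,"rx":0,"ry":0,"rz":0,"claw":0.6}
  ]
}}

```text
time_s: 20.8
ee_pos: [0.4625, 0.046, 0.1309]
eef_rot: [-3.141, -0.004, 1.698]
force: [-1.6, 17.8, -4.1]
grip_width: 0.0378
grip_force: 8.9
```

```bash
python3 lean.py w8.png
```

```text
tcp [0.02141414 0.170278  ] 0.13089187408095102 20.8
x [-0.02154721  0.06137964]
y 0.16 z [0.096 0.099 0.102] n 248
y 0.17 z [0.092 0.099 0.103] n 518
y 0.18 z [0.076 0.083 0.09 ] n 467
y 0.19 z [0.061 0.067 0.073] n 1889
y 0.20 z [0.044 0.051 0.058] n 335
y 0.21 z [0.031 0.037 0.043] n 259
```

{"api": "step_arm", "payload": {
  "plan": [
    {"dx":0.03,"dy":0,"dz":0,"rx":0,"ry":0,"rz":0,"claw":0.6},
    {"dx":0.01,"dy":0,"dz":0,"rx":0,"ry":0,"rz":0,"claw":0.6},
    {"dx":0,"dy":0,"dz":0,"rx":0,"ry":0,"rz":0,"claw":0.6}
  ]
}}

```text
time_s: 21.15
ee_pos: [0.4626, 0.0483, 0.1314]
eef_rot: [3.142, 0.0, 1.698]
force: [0.7, -0.5, -0.5]
grip_width: 0.0376
grip_force: 0.0
```

{"api": "step_arm", "payload": {
  "plan": [
    {"dx":0,"dy":0,"dz":0.016,"rx":0,"ry":0,"rz":0,"claw":0.6},
    {"dx":0,"dy":0,"dz":0.016,"rx":0,"ry":0,"rz":0,"claw":0.6},
    {"dx":0,"dy":0,"dz":0.016,"rx":0,"ry":0,"rz":0,"claw":0.6},
    {"dx":0,"dy":0,"dz":0.016,"rx":0,"ry":0,"rz":0,"claw":0.6},
    {"dx":0,"dy":0,"dz":0.016,"rx":0,"ry":0,"rz":0,"claw":0.6},
    {"dx":0,"dy":0,"dz":0.016,"rx":0,"ry":0,"rz":0,"claw":0.6}
  ]
}}

```text
time_s: 21.75
ee_pos: [0.4625, 0.0487, 0.1216]
eef_rot: [-3.142, 0.0, 1.698]
force: [-0.2, 0.4, 0.1]
grip_width: 0.0378
grip_force: 0.0
```

{"api": "step_arm", "payload": {
  "plan": [
    {"dx":0,"dy":0,"dz":0.016,"rx":0,"ry":0,"rz":0,"claw":0.6},
    {"dx":0,"dy":0,"dz":0,"rx":0,"ry":0,"rz":0,"claw":0.6}
  ]
}}

```text
time_s: 21.95
ee_pos: [0.4626, 0.0487, 0.1201]
eef_rot: [3.142, 0.0, 1.698]
force: [0.1, 0.4, 1.2]
grip_width: 0.0378
grip_force: 0.6
```

Touching the ridge; press in small steps.

{"api": "step_arm", "payload": {
  "plan": [
    {"dx":0,"dy":0,"dz":0.012,"rx":0,"ry":0,"rz":0,"claw":0.6},
    {"dx":0,"dy":0,"dz":0,"rx":0,"ry":0,"rz":0,"claw":0.6}
  ]
}}

```text
time_s: 22.15
ee_pos: [0.4628, 0.0487, 0.1194]
eef_rot: [3.141, 0.0, 1.698]
force: [-1.2, -0.9, 7.8]
grip_width: 0.0376
grip_force: 3.6
```

{"api": "step_arm", "payload": {
  "plan": [
    {"dx":0,"dy":0,"dz":0.008,"rx":0,"ry":0,"rz":0,"claw":0.6},
    {"dx":0,"dy":0,"dz":0,"rx":0,"ry":0,"rz":0,"claw":0.6}
  ]
}}

```text
time_s: 22.35
ee_pos: [0.463, 0.0487, 0.1191]
eef_rot: [3.14, 0.0, 1.698]
force: [-2.2, 0.1, 13.4]
grip_width: 0.0376
grip_force: 6.1
```

{"api": "step_arm", "payload": {
  "plan": [
    {"dx":-0.01,"dy":0,"dz":0.01,"rx":0,"ry":0,"rz":0,"claw":0.6},
    {"dx":0,"dy":0,"dz":0,"rx":0,"ry":0,"rz":0,"claw":0.6}
  ]
}}

```text
time_s: 22.55
ee_pos: [0.4633, 0.048, 0.1186]
eef_rot: [3.14, -0.0, 1.698]
force: [-5.4, 2.4, 20.5]
grip_width: 0.038
grip_force: 9.9
```

{"api": "step_arm", "payload": {
  "plan": [
    {"dx":-0.008,"dy":0,"dz":0.006,"rx":0,"ry":0,"rz":0,"claw":0.6},
    {"dx":0,"dy":0,"dz":0,"rx":0,"ry":0,"rz":0,"claw":0.6}
  ]
}}

```text
time_s: 22.75
ee_pos: [0.4634, 0.0474, 0.1184]
eef_rot: [3.139, -0.0, 1.699]
force: [-7.9, 3.2, 25.7]
grip_width: 0.0375
grip_force: 12.4
```

The foot holds by friction, so I'll stop pressing. Next I'll straddle the box with the open fingers and nudge it sideways, which breaks the friction.

{"api": "step_arm", "payload": {
  "plan": [
    {"dx":0.02,"dy":0,"dz":-0.03,"rx":0,"ry":0,"rz":0,"claw":0.6},
    {"dx":0.02,"dy":0,"dz":-0.15,"rx":0,"ry":0,"rz":0,"claw":0.3},
    {"dx":0.1,"dy":0,"dz":-0.3,"rx":0,"ry":0,"rz":0,"claw":0},
    {"dx":0.1,"dy":0,"dz":-0.3,"rx":0,"ry":0,"rz":0,"claw":0},
    {"dx":0,"dy":0,"dz":0,"rx":0,"ry":0,"rz":0,"claw":0},
    {"dx":0,"dy":0,"dz":0,"rx":0,"ry":0,"rz":0,"claw":0}
  ]
}}

```text
time_s: 23.35
ee_pos: [0.4597, 0.0708, 0.1945]
eef_rot: [3.141, 0.0, 1.699]
force: [-0.1, -0.8, -0.8]
grip_width: 0.0741
grip_force: 0.0
```

```bash
python3 lean.py w9.png; python3 - <<'E'
from m import *
p,W,o,R=wcloud();hsv=cv2.cvtColor(p['img'],cv2.COLOR_RGB2HSV)
th=.1286;Rr=np.array([[np.cos(th),-np.sin(th)],[np.sin(th),np.cos(th)]]);c=np.array([.4631,-.1256])
L=np.dstack([(W[...,:2]-c)@Rr,W[...,2]])
red=((hsv[...,0]<8)|(hsv[...,0]>172))&(hsv[...,1]>180)
yel=(hsv[...,0]>18)&(hsv[...,0]<34)&(hsv[...,1]>180)&(hsv[...,2]>80)
for v in range(100,300,8):
    m=(yel|red)[v]&(L[v,:,2]<.11)&(L[v,:,2]>.02); u=np.where(m)[0]
    r=np.where(red[v]&m)[0]
    if len(u)>40: print(v,u.min(),u.max(),L[v,[u.min()+1,u.max()-1],0].round(4),'y,z',L[v,u,1:].mean(0).round(3),'band',len(r),L[v,r,0].mean().round(4) if len(r) else '')
g=(hsv[...,0]>55)&(hsv[...,0]<85)&(hsv[...,1]>120)&(L[...,2]>.08)&(L[...,2]<.09)&(L[...,1]>.18)&(L[...,1]<.27)
print('caddy rims x',np.percentile(L[g][:,0],[1,30,70,99]))
E
```

```text
tcp [0.0218298  0.19525958] 0.19449449317479672 23.35
x [-0.02185595  0.06106519]
y 0.16 z [0.097 0.1   0.103] n 144
y 0.17 z [0.091 0.098 0.103] n 300
y 0.18 z [0.074 0.082 0.089] n 285
y 0.19 z [0.061 0.067 0.072] n 1183
y 0.20 z [0.043 0.05  0.057] n 220
y 0.21 z [0.031 0.037 0.042] n 133
212 227 323 [-0.0229  0.061 ] y,z [0.195 0.066] band 95 0.0189
caddy rims x [-0.0863307  -0.06462064  0.09189368  0.09564388]
```

```bash
python3 - <<'E'
from m import *
p=shot('top');W=cloud(p)
th=.1286;Rr=np.array([[np.cos(th),-np.sin(th)],[np.sin(th),np.cos(th)]]);c=np.array([.4631,-.1256])
L=np.dstack([(W[...,:2]-c)@Rr,W[...,2]])
m=(abs(L[...,0]-.12)<.03)&(abs(L[...,1]-.155)<.03)&(L[...,2]>.02)
for q in L[m]: print(q.round(3)) if q[0]>.102 else 0
E
```

```text
[0.111 0.18  0.313]
[0.111 0.178 0.315]
[0.11  0.175 0.318]
[0.11  0.173 0.314]
[0.11  0.17  0.317]
[0.109 0.168 0.316]
[0.109 0.166 0.317]
[0.109 0.163 0.314]
[0.109 0.185 0.316]
[0.109 0.183 0.316]
[0.109 0.18  0.315]
[0.108 0.178 0.316]
[0.107 0.175 0.318]
[0.108 0.173 0.315]
[0.107 0.171 0.317]
[0.107 0.168 0.316]
[0.107 0.166 0.315]
[0.107 0.163 0.312]
[0.106 0.161 0.318]
[0.106 0.183 0.316]
[0.106 0.18  0.314]
[0.106 0.178 0.312]
[0.106 0.176 0.314]
[0.106 0.173 0.313]
[0.106 0.171 0.311]
[0.105 0.169 0.314]
[0.104 0.166 0.318]
[0.105 0.164 0.309]
[0.103 0.162 0.319]
[0.104 0.183 0.313]
[0.103 0.181 0.317]
[0.103 0.178 0.315]
[0.103 0.176 0.315]
[0.102 0.174 0.319]
[0.103 0.171 0.313]
[0.103 0.169 0.314]
[0.102 0.166 0.315]
[0.102 0.164 0.312]
[0.102 0.183 0.311]
[0.132 0.151 0.06 ]
[0.131 0.148 0.061]
[0.131 0.145 0.06 ]
[0.123 0.155 0.096]
[0.122 0.152 0.101]
[0.122 0.149 0.101]
[0.122 0.146 0.102]
[0.122 0.144 0.099]
[0.119 0.155 0.106]
[0.119 0.152 0.106]
[0.119 0.15  0.101]
[0.119 0.147 0.099]
[0.118 0.144 0.105]
[0.118 0.141 0.1  ]
[0.116 0.156 0.108]
[0.116 0.153 0.101]
[0.117 0.15  0.099]
[0.116 0.147 0.1  ]
[0.115 0.144 0.103]
[0.115 0.142 0.106]
[0.122 0.137 0.055]
[0.114 0.156 0.102]
[0.113 0.153 0.105]
[0.113 0.15  0.105]
[0.113 0.147 0.1  ]
[0.112 0.145 0.103]
[0.112 0.142 0.105]
[0.118 0.137 0.063]
[0.111 0.156 0.1  ]
[0.111 0.153 0.099]
[0.111 0.15  0.099]
[0.11  0.148 0.102]
[0.109 0.145 0.105]
[0.109 0.142 0.105]
[0.116 0.138 0.059]
[0.108 0.154 0.104]
[0.108 0.151 0.101]
[0.108 0.148 0.099]
[0.107 0.145 0.102]
[0.107 0.142 0.102]
[0.112 0.138 0.061]
```

{"api": "step_arm", "payload": {
  "plan": [
    {"dx":0.05,"dy":-0.026,"dz":0.1,"rx":0,"ry":0,"rz":0,"claw":0},
    {"dx":0,"dy":0,"dz":0.1,"rx":0,"ry":0,"rz":0,"claw":0},
    {"dx":0,"dy":0,"dz":0.1,"rx":0,"ry":0,"rz":0,"claw":0},
    {"dx":0,"dy":0,"dz":0.1,"rx":0,"ry":0,"rz":0,"claw":0},
    {"dx":0,"dy":0,"dz":0.1,"rx":0,"ry":0,"rz":0,"claw":0},
    {"dx":0,"dy":0,"dz":0,"rx":0,"ry":0,"rz":0,"claw":0}
  ]
}}

```text
time_s: 24.1
ee_pos: [0.4559, 0.0753, 0.143]
eef_rot: [-3.139, -0.0, 1.698]
force: [-0.6, -0.7, -0.6]
grip_width: 0.0945
grip_force: 0.0
```

{"api": "step_arm", "payload": {
  "plan": [
    {"dx":0,"dy":0,"dz":0.15,"rx":0,"ry":0,"rz":0,"claw":0},
    {"dx":0,"dy":0,"dz":0.15,"rx":0,"ry":0,"rz":0,"claw":0},
    {"dx":0,"dy":0,"dz":0.11,"rx":0,"ry":0,"rz":0,"claw":0},
    {"dx":0,"dy":0,"dz":0.02,"rx":0,"ry":0,"rz":0,"claw":0},
    {"dx":0,"dy":0,"dz":0.018,"rx":0,"ry":0,"rz":0,"claw":0},
    {"dx":0,"dy":0,"dz":0.018,"rx":0,"ry":0,"rz":0,"claw":0},
    {"dx":0,"dy":0,"dz":0.018,"rx":0,"ry":0,"rz":0,"claw":0},
    {"dx":0,"dy":0,"dz":0.018,"rx":0,"ry":0,"rz":0,"claw":0},
    {"dx":0,"dy":0,"dz":0.018,"rx":0,"ry":0,"rz":0,"claw":0}
  ]
}}

```text
time_s: 25.0
ee_pos: [0.4566, 0.0754, 0.0926]
eef_rot: [3.141, -0.0, 1.698]
force: [-0.8, 0.3, -1.1]
grip_width: 0.0938
grip_force: 0.0
```

{"api": "step_arm", "payload": {
  "plan": [
    {"dx":0,"dy":0,"dz":0.018,"rx":0,"ry":0,"rz":0,"claw":0},
    {"dx":0,"dy":0,"dz":0.018,"rx":0,"ry":0,"rz":0,"claw":0},
    {"dx":0,"dy":0,"dz":0.018,"rx":0,"ry":0,"rz":0,"claw":0},
    {"dx":0,"dy":0,"dz":0.018,"rx":0,"ry":0,"rz":0,"claw":0}
  ]
}}

```text
time_s: 25.4
ee_pos: [0.4565, 0.0754, 0.0852]
eef_rot: [-3.142, 0.0, 1.698]
force: [-0.5, 0.2, 0.1]
grip_width: 0.094
grip_force: 0.0
```

{"api": "step_arm", "payload": {
  "plan": [
    {"dx":0,"dy":0,"dz":0.016,"rx":0,"ry":0,"rz":0,"claw":0},
    {"dx":0,"dy":0,"dz":0.016,"rx":0,"ry":0,"rz":0,"claw":0},
    {"dx":0,"dy":0,"dz":0.016,"rx":0,"ry":0,"rz":0,"claw":0},
    {"dx":0,"dy":0,"dz":0.016,"rx":0,"ry":0,"rz":0,"claw":0}
  ]
}}

```text
time_s: 25.8
ee_pos: [0.4565, 0.0754, 0.0788]
eef_rot: [-3.142, -0.0, 1.698]
force: [-0.3, 0.1, 0.5]
grip_width: 0.0936
grip_force: 0.0
```

{"api": "step_arm", "payload": {
  "plan": [
    {"dx":0,"dy":0,"dz":0.018,"rx":0,"ry":0,"rz":0,"claw":0},
    {"dx":0,"dy":0,"dz":0.018,"rx":0,"ry":0,"rz":0,"claw":0},
    {"dx":0,"dy":0,"dz":0.018,"rx":0,"ry":0,"rz":0,"claw":0},
    {"dx":0,"dy":0,"dz":0.018,"rx":0,"ry":0,"rz":0,"claw":0},
    {"dx":0,"dy":0,"dz":0.018,"rx":0,"ry":0,"rz":0,"claw":0},
    {"dx":0,"dy":0,"dz":0.018,"rx":0,"ry":0,"rz":0,"claw":0},
    {"dx":0,"dy":0,"dz":0.018,"rx":0,"ry":0,"rz":0,"claw":0},
    {"dx":0,"dy":0,"dz":0.018,"rx":0,"ry":0,"rz":0,"claw":0},
    {"dx":0,"dy":0,"dz":0.018,"rx":0,"ry":0,"rz":0,"claw":0}
  ]
}}

```text
time_s: 26.7
ee_pos: [0.4565, 0.0754, 0.0626]
eef_rot: [3.142, 0.0, 1.698]
force: [0.2, -0.6, 0.5]
grip_width: 0.0941
grip_force: 0.0
```

{"api": "step_arm", "payload": {
  "plan": [
    {"dx":0,"dy":-0.018,"dz":0,"rx":0,"ry":0,"rz":0,"claw":0},
    {"dx":0,"dy":-0.018,"dz":0,"rx":0,"ry":0,"rz":0,"claw":0},
    {"dx":0.02,"dy":-0.02,"dz":0,"rx":0,"ry":0,"rz":0,"claw":0},
    {"dx":0.03,"dy":-0.02,"dz":0,"rx":0,"ry":0,"rz":0,"claw":0},
    {"dx":0.03,"dy":-0.02,"dz":0,"rx":0,"ry":0,"rz":0,"claw":0}
  ]
}}

```text
time_s: 27.2
ee_pos: [0.4457, 0.0823, 0.0628]
eef_rot: [3.142, 0.0, 1.698]
force: [1.1, -1.2, 1.2]
grip_width: 0.0941
grip_force: 0.3
```

```bash
python3 lean.py w10.png
```

```text
tcp [0.00943947 0.20845208] 0.0628089840297099 27.2
x [-0.03027597  0.05354532]
y 0.16 z [0.095 0.097 0.1  ] n 166
y 0.17 z [0.098 0.101 0.103] n 513
y 0.18 z [0.077 0.081 0.084] n 368
y 0.19 z [0.062 0.069 0.077] n 3173
y 0.20 z [0.051 0.062 0.069] n 1929
y 0.21 z [0.034 0.041 0.048] n 645
y 0.22 z [0.03  0.032 0.034] n 132
```

{"api": "step_arm", "payload": {
  "plan": [
    {"dx":-0.04,"dy":0.02,"dz":0.02,"rx":0,"ry":0,"rz":0,"claw":0},
    {"dx":-0.04,"dy":0.02,"dz":0.02,"rx":0,"ry":0,"rz":0,"claw":0},
    {"dx":0,"dy":0.018,"dz":0.02,"rx":0,"ry":0,"rz":0,"claw":0},
    {"dx":0,"dy":0.018,"dz":0.02,"rx":0,"ry":0,"rz":0,"claw":0},
    {"dx":0.02,"dy":0.018,"dz":0,"rx":0,"ry":0,"rz":0,"claw":0},
    {"dx":0.03,"dy":0.02,"dz":0,"rx":0,"ry":0,"rz":0,"claw":0},
    {"dx":0.03,"dy":0.02,"dz":0,"rx":0,"ry":0,"rz":0,"claw":0},
    {"dx":0.03,"dy":0.02,"dz":0,"rx":0,"ry":0,"rz":0,"claw":0},
    {"dx":0.03,"dy":0.02,"dz":0,"rx":0,"ry":0,"rz":0,"claw":0}
  ]
}}

```text
time_s: 28.15
ee_pos: [0.4626, 0.0906, 0.0548]
eef_rot: [3.141, 0.0, 1.699]
force: [-1.1, -0.2, 0.3]
grip_width: 0.0939
grip_force: 0.3
```

```bash
python3 lean.py w11.png
```

```text
tcp [0.02724682 0.21452641] 0.054812543546944884 28.15
x [-0.01911378  0.06500206]
y 0.16 z [0.091 0.094 0.097] n 18
y 0.17 z [0.089 0.094 0.098] n 996
y 0.18 z [0.087 0.088 0.09 ] n 119
y 0.19 z [0.065 0.069 0.074] n 2269
y 0.20 z [0.059 0.064 0.069] n 3284
y 0.21 z [0.046 0.052 0.057] n 717
y 0.22 z [0.035 0.041 0.046] n 629
y 0.23 z [0.034 0.035 0.036] n 52
```

{"api": "step_arm", "payload": {
  "plan": [
    {"dx":-0.03,"dy":-0.025,"dz":0.01,"rx":0,"ry":0,"rz":0,"claw":0},
    {"dx":-0.03,"dy":-0.025,"dz":0.01,"rx":0,"ry":0,"rz":0,"claw":0},
    {"dx":0.01,"dy":-0.018,"dz":0,"rx":0,"ry":0,"rz":0,"claw":0},
    {"dx":0.04,"dy":-0.02,"dz":0,"rx":0,"ry":0,"rz":0,"claw":0},
    {"dx":0.04,"dy":-0.02,"dz":0,"rx":0,"ry":0,"rz":0,"claw":0},
    {"dx":0.04,"dy":-0.02,"dz":0,"rx":0,"ry":0,"rz":0,"claw":0},
    {"dx":0.04,"dy":-0.02,"dz":0,"rx":0,"ry":0,"rz":0,"claw":0},
    {"dx":0.04,"dy":-0.02,"dz":0,"rx":0,"ry":0,"rz":0,"claw":0}
  ]
}}

```text
time_s: 29.0
ee_pos: [0.4437, 0.1034, 0.0528]
eef_rot: [3.141, -0.0, 1.699]
force: [0.7, -0.8, -0.5]
grip_width: 0.094
grip_force: 0.3
```

{"api": "step_arm", "payload": {
  "plan": [
    {"dx":-0.06,"dy":0.025,"dz":0.01,"rx":0,"ry":0,"rz":0,"claw":0},
    {"dx":-0.06,"dy":0.025,"dz":0,"rx":0,"ry":0,"rz":0,"claw":0},
    {"dx":0.01,"dy":0.018,"dz":0,"rx":0,"ry":0,"rz":0,"claw":0},
    {"dx":0.04,"dy":0.02,"dz":0,"rx":0,"ry":0,"rz":0,"claw":0},
    {"dx":0.04,"dy":0.02,"dz":0,"rx":0,"ry":0,"rz":0,"claw":0},
    {"dx":0.04,"dy":0.02,"dz":0,"rx":0,"ry":0,"rz":0,"claw":0},
    {"dx":0.04,"dy":0.02,"dz":0,"rx":0,"ry":0,"rz":0,"claw":0},
    {"dx":0.04,"dy":0.02,"dz":0,"rx":0,"ry":0,"rz":0,"claw":0}
  ]
}}

```text
time_s: 29.8
ee_pos: [0.4594, 0.1146, 0.0517]
eef_rot: [-3.141, 0.0, 1.699]
force: [-0.0, -0.5, 0.6]
grip_width: 0.0938
grip_force: 0.2
```

```bash
python3 lean.py w12.png
```

```text
tcp [0.02716276 0.23866827] 0.05172388525418827 29.8
x [-0.02083872  0.06083908]
y 0.15 z [0.044 0.045 0.046] n 194
y 0.16 z [0.044 0.045 0.046] n 312
y 0.17 z [0.044 0.045 0.047] n 76
y 0.19 z [0.044 0.045 0.046] n 457
y 0.20 z [0.044 0.045 0.046] n 1260
y 0.21 z [0.044 0.045 0.046] n 415
y 0.22 z [0.044 0.045 0.046] n 440
y 0.23 z [0.044 0.045 0.046] n 467
y 0.24 z [0.033 0.041 0.046] n 252
```

View pics/w12.png

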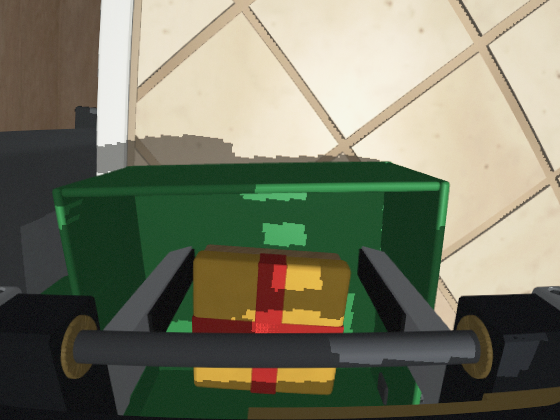

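The box now lies flat on the caddy floor (lid at z 45 mm) between the open fingers. I'll centre the fingers, rise straight up and check.

{"api": "step_arm", "payload": {
  "plan": [
    {"dx":0,"dy":-0.04,"dz":0,"rx":0,"ry":0,"rz":0,"claw":0},
    {"dx":0,"dy":0,"dz":-0.1,"rx":0,"ry":0,"rz":0,"claw":0},
    {"dx":0,"dy":0,"dz":-0.3,"rx":0,"ry":0,"rz":0,"claw":0},
    {"dx":0,"dy":0,"dz":-0.4,"rx":0,"ry":0,"rz":0,"claw":0},
    {"dx":0,"dy":0,"dz":-0.4,"rx":0,"ry":0,"rz":0,"claw":0},
    {"dx":0,"dy":0,"dz":-0.4,"rx":0,"ry":0,"rz":0,"claw":0},
    {"dx":-0.4,"dy":0,"dz":-0.2,"rx":0,"ry":0,"rz":0,"claw":0},
    {"dx":-0.4,"dy":0,"dz":0,"rx":0,"ry":0,"rz":0,"claw":0},
    {"dx":-0.4,"dy":0,"dz":0,"rx":0,"ry":0,"rz":0,"claw":0},
    {"dx":-0.4,"dy":0,"dz":0,"rx":0,"ry":0,"rz":0,"claw":0}
  ]
}}

```text
time_s: 30.85
ee_pos: [0.4755, -0.0468, 0.2329]
eef_rot: [3.14, 0.0, 1.698]
force: [0.6, -0.5, 0.2]
grip_width: 0.094
grip_force: 0.0
```

{"api": "step_arm", "payload": {
  "plan": [
    {"dx":-0.4,"dy":0,"dz":0,"rx":0,"ry":0,"rz":0,"claw":0},
    {"dx":0,"dy":0,"dz":0,"rx":0,"ry":0,"rz":0,"claw":0}
  ]
}}

```text
time_s: 31.05
ee_pos: [0.4807, -0.0884, 0.2324]
eef_rot: [3.141, 0.001, 1.694]
force: [-1.5, 0.5, 0.5]
grip_width: 0.0939
grip_force: 0.0
```

```bash
python3 - <<'E'
from m import *
p=shot('top','top4.png');W=cloud(p);hsv=cv2.cvtColor(p['img'],cv2.COLOR_RGB2HSV)
th=.1286;Rr=np.array([[np.cos(th),-np.sin(th)],[np.sin(th),np.cos(th)]]);c=np.array([.4631,-.1256])
k=(W[...,2]>.118)&(W[...,2]<.135)&(hsv[...,2]<70)&(W[...,1]>.05)&(W[...,1]<.13)&(W[...,0]>.33)&(W[...,0]<.4)
kn=(cv2.minAreaRect(W[k][:,:2].astype(np.float32))[0]-c)@Rr; v=kn-[.118,.15]
print('knob',kn,'joint',np.arctan2(.068,-.188)-np.arctan2(v[1],v[0]))
g=(hsv[...,0]>55)&(hsv[...,0]<85)&(hsv[...,1]>120)&(W[...,1]>.0)&(W[...,1]<.25)&(W[...,0]>.3)&(W[...,0]<.66)&(W[...,2]<.1)
print('caddy',cv2.minAreaRect(W[g][:,:2].astype(np.float32)))
o=telemetry.get_obs();print(o['ee_pos'],o['force'],o['time_s'])
a=cv2.imread('pics/top4.png')[140:310,150:450]
cv2.imwrite('pics/top4c.png',cv2.resize(a,None,fx=2.6,fy=2.6,interpolation=cv2.INTER_CUBIC))
E
```

```text
knob [-0.07373683  0.21586875] joint -0.016155775327233002
caddy ((0.44123390316963196, 0.09987764060497284), (0.1816032975912094, 0.12652407586574554), 7.4032487869262695)
[ 0.48059002 -0.08646828  0.23225535] [ 0.533674   -0.69189463 -0.80919798] 31.1
```

View pics/top4c.png

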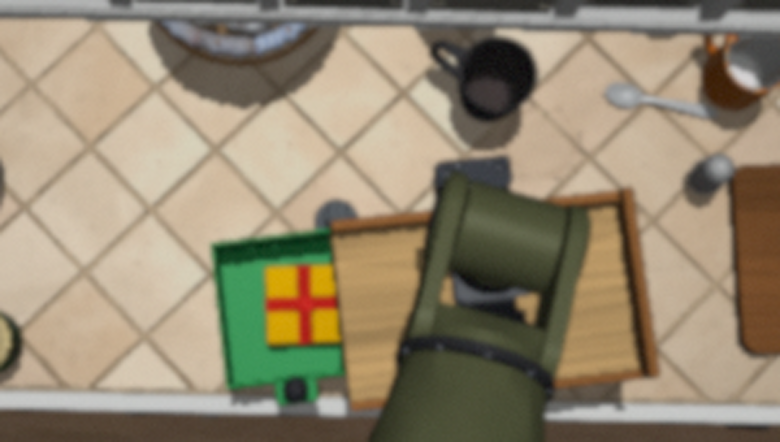

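The box lies flat inside the caddy (crop 265–340, 265–345), the caddy is square within about 1°, and the arm is clear of everything.

```bash
python3 -c "
from station import hand_in
print(hand_in())"
```

```text
the job is handed in; nothing more can be done
None
```

I handed the job in at about 31 s: the gift box lies flat in the caddy and the caddy is square to about 1°, though the box first landed leaning and I had to nudge it flat with the open fingers, and the fingertips once pressed the board's edge at about 18 N. The candle was under the arm in the last picture, so I couldn't see it, but nothing came near it.

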